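Put the blanks away in the bench chest and shut its stayed lid

TASK

Put every loose wooden blank lying on the bench away in the open chest: lay each one flat, right way up, on the stack in either bay, lowering it gently until you feel it touch (the stacks' heights are not known; neither drop the blank nor ram it down), and share them out so that all lie below the rim. Once all are in, press the locked folding lid stay at its knee to break it while the lid is still up, without forcing the lid against it, then lower the lid slowly until it is fully shut. Leave the hammer, bottle and tin alone.

Things in the scene. Friction and masses are not known exactly. Their poses are not given: they have to be found in the camera images.
- blank0: one of up to four like planed wooden blanks (3 or 4 are present, None if absent): 150 (its x) x 60 (its y) x 16 mm (z), 0.08 to 0.16 kg, lying flat on the bench. Origin: centre of its underside; z up. Grip it across its 60 mm width.
- blank1: one of up to four like planed wooden blanks (3 or 4 are present, None if absent): 150 (its x) x 60 (its y) x 16 mm (z), 0.08 to 0.16 kg, lying flat on the bench. Origin: centre of its underside; z up. Grip it across its 60 mm width.
- blank2: one of up to four like planed wooden blanks (3 or 4 are present, None if absent): 150 (its x) x 60 (its y) x 16 mm (z), 0.08 to 0.16 kg, lying flat on the bench. Origin: centre of its underside; z up. Grip it across its 60 mm width.
- blank3: one of up to four like planed wooden blanks (3 or 4 are present, None if absent): 150 (its x) x 60 (its y) x 16 mm (z), 0.08 to 0.16 kg, lying flat on the bench. Origin: centre of its underside; z up. Grip it across its 60 mm width.
- chest: open plywood chest, fixed, 244 (x) x 198 (y) x 100 mm (z, bench to rim), walls 9 mm, inner floor 22 mm up. Origin: centre of its underside on the bench; x along the lid hinge, z up. Lid hinged on the +y rim; folding stay outside the +x end wall. A 6 mm divider at x = 0, ending 6 mm below the rim, parts it into two bays, each nearly filled by a flat-topped stack of boards that does not move
- bay0: the chest's bay on its -x side with the stack of boards in it: 110 (x) x 180 mm (y) inside, 78 mm from floor to rim. Origin: centre of the bay floor (x = -58, z = 22 mm in the chest frame); axes as the chest's. The stack's top is at an unknown height, 18 to 42 mm above the origin, differing between bays. A blank goes in with its length along y; two always fit below the rim
- bay1: the same on the chest's +x side (x = +58 mm in the chest's frame)
- lid_edge (a point): middle of the lid's free edge at its outer face. The lid: plywood 244 (x) x 198 (y) x 9 mm, 0.32 kg. Axes: x along the hinge as the chest's, y away from the hinge in the lid's plane, z from the outer to the inner face (down when shut). The hinge line is at y = 99, z = 100 mm in the chest frame, 198 mm from here along -y and 9 mm along +z.
- lid (a joint): lid angle in rad: 0 at the start (open, leaning 15 degrees back beyond upright, locked), grows as it is lowered, 1.833 fully shut (end stop). The hinge is stiff: the lid stays wherever it is left and takes about 2 to 8 N at the free edge to lower, once the stay is broken
- knee (a point): point on the axis of the stay's knee pin, a dark steel bar 18 mm thick and 40 mm long (chest x from 130 to 170 mm) where the stay's two flat 80 mm steel bars meet. Here at the start: x = 152, y = 52, z = 137 mm in the chest frame. To break the stay press the pin with 5 to 10 N down and towards the hinge (chest frame: 0.56 along +y, 0.83 along -z); past 5 mm it folds freely
- stay_knee (a joint): fold of the stay at its knee in rad: 0 locked straight (just over centre, on its stop), 0.13 dead centre, grows as it folds; about 0.6 after the pin is pressed 25 mm. Until it is broken the lid cannot be lowered
- hammer: a hammer lying on the bench, about 260 mm long; leave it alone
- glue: a white plastic bottle, 60 mm wide, 160 mm high, standing; leave it alone
- tin: a steel tin, 76 mm wide, 75 mm high, standing; leave it alone
Mind the look-alikes: they are no part of the job. What is shaped like the blank2 but red is not meant. Leave any blue look-alike of the blank1 alone.

How it is judged:
By the outcome, as a careful person would: the job done as asked, in the order asked, and still so for the second after the job is handed in, with the robot touching nothing.
Of blank0, blank1, blank2, blank3 only 3 to 4 are there at a start; the rules pass over those that are not, and their reading is None.
At some moment in a run one of blank0, blank1, blank2, blank3 may be knocked a few centimetres aside while the robot is not near it.
It also fails if it takes over 208 s, if anything falls off the work surface, if the arm or the gripper's body presses on something with over 40 N, if the wrist force passes 120 N, or if a joint passes its speed limit or range.

ROBOT

A 6-joint arm with a two-finger parallel gripper is mounted at the origin on the work surface. World frame = base frame: x ahead of the robot, y to its left, z up, the work surface at z = 0. Lengths are in m, angles in rad, forces in N, time in s.
With the tool pointing down it reaches from about 0.375 to 0.925 m from the base axis. Payload 5.7 kg.
Tool frame: the origin (TCP) lies between the finger pads; the fingertips stand 14 mm ahead of it and the grasp point (between the pads) lies 5 mm behind it; z points along the fingers, x is the direction in which the jaws open and shut, and the axes are right-handed (so a half turn about z gives the same grasp; the last joint's range is limited). The gripper opens to 88 mm and grips with 3 to 60 N. Pads are 20 mm wide; open, the fingers measure 115 mm over their backs; the gripper's body (75 mm by 178 mm) begins 61 mm behind the grasp point.
Start: joints at [-1.394, 0.359, 1.51, -0, 1.272, -0.115], TCP at [0.173, -0.575, 0.201] pointing down, gripper open.
Joint ranges: [-2.97, 2.97], [-1.01, 2.36], [0.21, 2.38], [-0.96, 4.11], [0.2, 2.71], [-2.98, 2.98]. Speed limits (rad/s): [2.39, 2.39, 3.14, 3.14, 3.14, 3.14].

INTERFACE

Orientations are given as a unit quaternion [x, y, z, w].
In Python, from plant import arm, imaging, order gives the robot as it stands. The module is installed in compiled form; this text tells all that it offers.
- The arm moves only by the shell command python3 -m creep 'ROWS' [OPENING] [FORCE]. ROWS is JSON, a list of rows, each an object of numbers: "x", "y", "z": the shift along the tool's x, y, z in m; "turn": the turn about the tool's z in rad. In form: [{"x": .., "y": .., "z": .., "turn": ..}, ...]. A call has 1 to 12 rows; each row is the pose to reach, as a shift and turn from the pose measured when the call began, along the tool's axes at that moment; what a row does not reach only later rows make up. A row lasts 1/8 s, in which the tool goes at most 62.5 mm and 10.7 degrees, less where a joint would pass 70% of its speed; a pose out of reach is approached as far as the arm can. A call with a gripper value outside its range is refused whole. OPENING is the closure, from 0 (fully open) to 1 (shut), set as the call begins (- or left out, the last holds). The fingers move at their own pace and stop on an object; FORCE is the grip in N (left out, the last holds). Time passes only in rows, so rows that repeat a pose let the fingers close. It gives the time, the measured TCP pose, the force and the opening at its end, in the units of the state.
- arm.get_state(): the state, without advancing time (a new reading comes with each control period).
- imaging.grab_frame(name): name is "side" or "top"; returns (picture, depth): 400x640x3 uint8, red, green, blue; 400x640 float32, m along the optical axis (not along the pixel's ray), 0 where there is no reading.
- imaging.camera_model(name): a dict with "K" (3x3 intrinsics, pixels), "distortion" ([k1, k2, p1, p2, k3] as OpenCV has them; the pictures are not rectified), "position" and "rotation" of the camera in the world. Camera axes: x right, y down, z forward; pixel columns grow to the right and rows downward; lengths in m; the calibration is good to about 2 mm. A picture is of the moment at which its call begins. camera_model takes no time and is no camera call.
- order.finish_job(): hands the job in, once; it reports no verdict.
The state is a dict: "time_s": time; "q": joint angles; "qd": joint speeds; "joint_efforts": joint torques, N m; "eef_pos": TCP position; "orientation": TCP orientation; "contact_force": force on the tool from outside, world axes, zero at the start; "wrist_torque": the same for the moment, N m; "grip_width": finger opening in m.
Only numpy, scipy, OpenCV 4.12 (cv2) and the standard library are available. Lean on these libraries where they do the work, as an engineer would, in place of code of your own. Each camera call takes 0.05 s, during which the arm holds its last target. There are 200 camera calls.

## Working session

There is one attempt and no reset: what is moved stays moved. The work goes in short steps, Python scripts to look and compute and a shell command to move; the robot and the scene stay as the last step left them, time stands still between calls to the robot, and variables do not carry over. Pictures are saved under pics/ and viewed, about 12 in all and at most 16, crops included, and the job is handed in when it is done.

```bash
mkdir -p pics
python3 - <<'E'
from plant import arm, imaging
import cv2,numpy as np
s=arm.get_state();print({k:np.round(v,3).tolist() for k,v in s.items()})
for n in("side","top"):
    p,d=imaging.grab_frame(n);cv2.imwrite(f"pics/{n}0.png",p[:,:,::-1]);np.savez(f"{n}0.npz",p=p,d=d)
    c=imaging.camera_model(n);print(n,{k:np.round(v,3).tolist() for k,v in c.items()})
E
```

```text
{'time_s': 0.0, 'q': [-1.394, 0.36, 1.511, -0.0, 1.272, -0.115], 'qd': [0.001, 0.0, 0.001, 0.0, 0.0, 0.001], 'joint_efforts': [-0.001, -51.538, -27.074, 0.067, 0.035, -0.0], 'eef_pos': [0.172, -0.574, 0.2], 'orientation': [0.802, -0.597, -0.001, -0.001], 'contact_force': [-1.246, -0.787, -0.123], 'wrist_torque': [0.023, -0.036, -0.02], 'grip_width': 0.088}
side {'K': [[455.491, 0.0, 313.355], [0.0, 455.491, 206.477], [0.0, 0.0, 1.0]], 'distortion': [-0.081, 0.0, 0.0, 0.0, 0.0], 'position': [0.25, -1.111, 1.431], 'rotation': [0.921, -0.137, 0.043, -0.361]}
top {'K': [[429.737, 0.0, 319.708], [0.0, 429.737, 193.577], [0.0, 0.0, 1.0]], 'distortion': [-0.004, 0.0, 0.0, 0.0, 0.0], 'position': [0.434, -0.009, 1.516], 'rotation': [-0.704, 0.709, -0.029, 0.025]}
```

View pics/top0.png

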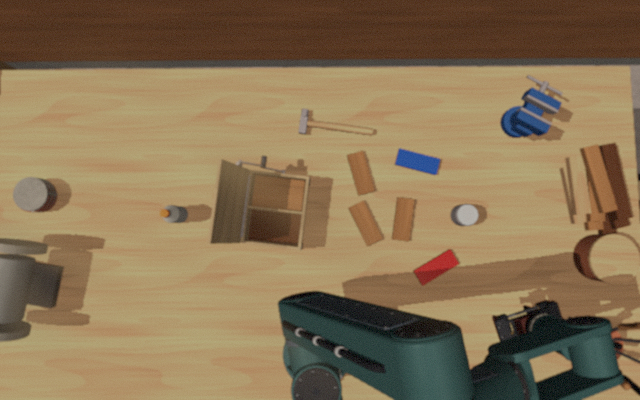

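View pics/side0.png

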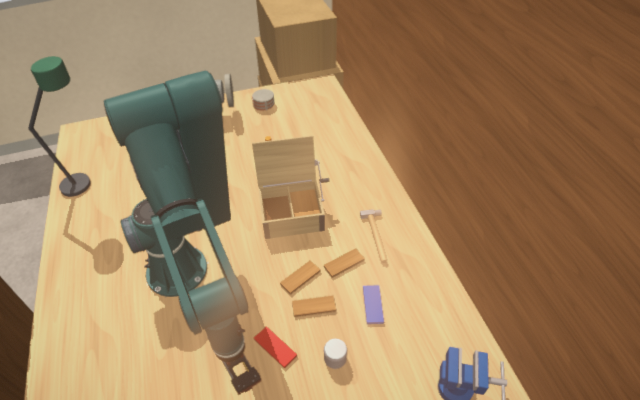

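The top view shows three brown blanks at about (361,173), (366,222) and (403,218). The look-alikes are red at (437,267) and blue at (418,161), with a board pile at (600,190). The chest is at (277,208), with the lid leaning left and the stay at the top, around (264,162). The side view shows the same three blanks, and a fourth could be hidden under the arm.

```bash
cat > h.py <<'E'
import numpy as np,cv2
from plant import arm,imaging
from scipy.spatial.transform import Rotation as R
def cam(n):
    c=imaging.camera_model(n); return np.array(c["K"]),np.array(c["distortion"]),np.array(c["position"]),R.from_quat(c["rotation"]).as_matrix()
def rays(n,uv):
    K,D,P,M=cam(n); u=cv2.undistortPoints(np.asarray(uv,float).reshape(-1,1,2),K,D).reshape(-1,2)
    return P,np.c_[u,np.ones(len(u))]@M.T
def onz(n,uv,z):
    P,r=rays(n,uv); return P+r*((z-P[2])/r[:,2])[:,None]
def cloud(n,d):
    v,u=np.mgrid[0:400,0:640]; P,r=rays(n,np.c_[u.ravel(),v.ravel()])
    return (P+r*d.reshape(-1,1)).reshape(400,640,3)
def proj(n,X):
    K,D,P,M=cam(n); return cv2.projectPoints(np.asarray(X,float).reshape(-1,3),M.T,-M.T@P,K,D)[0].reshape(-1,2)
def look(n,tag):
    p,d=imaging.grab_frame(n);np.savez(f"{n}{tag}.npz",p=p,d=d);cv2.imwrite(f"pics/{n}{tag}.png",p[:,:,::-1]);return p,d
def blanks(n,p,d,verbose=True):
    W=cloud(n,d); hsv=cv2.cvtColor(p,cv2.COLOR_RGB2HSV)
    m=((W[...,2]>.007)&(W[...,2]<.03)&(d>0)&(hsv[...,0]>3)&(hsv[...,0]<22)&(hsv[...,1]>100)).astype(np.uint8)
    m=cv2.morphologyEx(m,cv2.MORPH_OPEN,np.ones((3,3)))
    out=[]
    for c in cv2.findContours(m,cv2.RETR_EXTERNAL,cv2.CHAIN_APPROX_NONE)[0]:
        if cv2.contourArea(c)<150: continue
        X=onz(n,c.reshape(-1,2),.016)
        (cx,cy),(w,h),a=cv2.minAreaRect((X[:,:2]*1000).astype(np.float32))
        if w<h: w,h,a=h,w,a+90
        mm=np.zeros_like(m);cv2.drawContours(mm,[c],-1,1,-1)
        out.append((cx,cy,w,h,(a+90)%180-90)); print(n,"px",c.reshape(-1,2).mean(0).round(),"xy mm",round(cx,1),round(cy,1),"size",round(w),round(h),"ang",round(out[-1][4],1),"z",np.median(W[mm>0][:,2]).round(4),"rgb",p[mm>0].mean(0).round())
    return out
E
python3 - <<'E'
from h import *
for n in("top","side"):
    f=np.load(n+"0.npz");p,d=f["p"],f["d"];blanks(n,p,d)
    W=cloud(n,d)
    if n=="top": T=W;tp=p
    # table height check
    # rim points: z 0.09-0.106 near chest
    a=W.reshape(-1,3)
    m=(d>0)&(W[...,2]>.094)&(W[...,2]<.106)
    v,u=np.nonzero(m)
    print(n,"rim px",len(u))
c=cv2.resize(tp[130:270,190:450],None,fx=3,fy=3,interpolation=cv2.INTER_CUBIC);cv2.imwrite("pics/crop0.png",c[:,:,::-1])
for q in [(330,300),(500,100),(250,250)]: print(T[q[1],q[0]].round(4))
for nm,uv in dict(rim=[(306,200),(276,246),(280,172)],bay=[(275,190),(275,228)]).items():
    for q in uv: print(nm,q,T[q[1],q[0]].round(4))
E
```

```text
top px [365. 223.] xy mm 445.2 -172.9 size 149 61 ang 25.9 z 0.0165 rgb [152. 107.  68.]
top px [403. 219.] xy mm 457.8 -305.8 size 149 61 ang -8.5 z 0.0161 rgb [151. 105.  65.]
top px [360. 172.] xy mm 621.4 -159.5 size 150 61 ang 15.3 z 0.0159 rgb [151. 105.  66.]
top rim px 2355
side px [266. 343.] xy mm 258.4 -402.6 size 120 54 ang -86.9 z 0.0159 rgb [169.  69.  50.]
side px [604. 360.] xy mm 1312.7 -796.6 size 295 21 ang -89.9 z 0.0185 rgb [116.  77.  46.]
side px [313. 305.] xy mm 459.3 -309.7 size 150 63 ang -9.0 z 0.0156 rgb [204. 151.  94.]
side px [299. 277.] xy mm 445.7 -176.4 size 153 66 ang 25.0 z 0.0158 rgb [204. 151.  94.]
side px [343. 262.] xy mm 622.3 -162.5 size 153 64 ang 14.9 z 0.016 rgb [204. 152.  96.]
side rim px 2327
[ 0.2515 -0.0385  0.4344]
[ 8.829e-01 -6.705e-01  2.000e-04]
[0.3532 0.2268 0.0075]
rim (306, 200) [0.5219 0.029  0.078 ]
rim (276, 246) [0.3705 0.1275 0.0988]
rim (280, 172) [6.269e-01 1.228e-01 3.000e-04]
bay (275, 190) [0.5572 0.1339 0.0675]
bay (275, 228) [0.4291 0.1365 0.0411]
```

View pics/crop0.png

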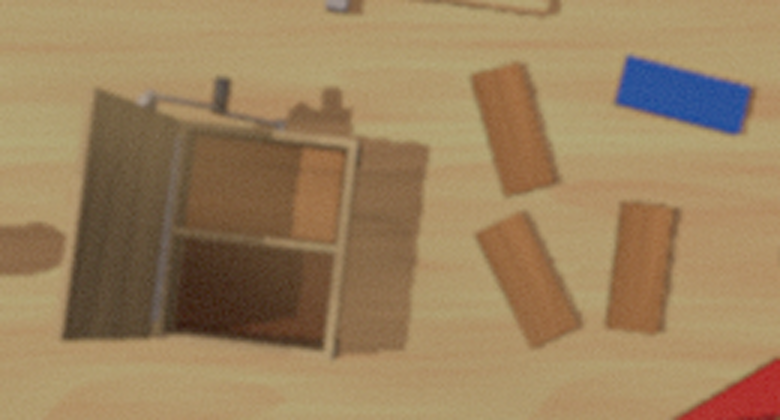

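The crop confirms three brown blanks. The chest stands with its +x end (the stay) towards world +x and its hinge towards world +y. Next is the chest pose.

Run:
```python
from h import *
for n in("top","side"):
    f=np.load(n+"0.npz");p,d=f["p"],f["d"];W=cloud(n,d)
    near=(d>0)&(W[...,0]>.33)&(W[...,0]<.68)&(W[...,1]>-.02)&(W[...,1]<.35)
    m=(near&(W[...,2]>.095)&(W[...,2]<.107)).astype(np.uint8)
    k,l,s,_=cv2.connectedComponentsWithStats(m); i=1+np.argmax(s[1:,4]); v,u=np.nonzero(l==i)
    X=onz(n,np.c_[u,v],.1)*1000
    r=cv2.minAreaRect(X[:,:2].astype(np.float32));print(n,len(u),r);print(cv2.boxPoints(r).round(1).tolist())
    # bays
    for nm,cx,cy in(("b1",540,130),("b0",430,130)):
        q=near&(np.hypot(W[...,0]*1000-cx,W[...,1]*1000-cy)<25)&(W[...,2]<.08); print(nm,q.sum(),np.percentile(W[q][:,2],[10,50,90]).round(4) if q.sum() else '')
    # tall pts of the stay: off +x end
    big=cv2.resize(p[130:270,190:340] if n=="top" else p[120:250,230:350],None,fx=5,fy=4.3 if 0 else 4)
    cv2.imwrite(f"pics/big_{n}.png",big[:,:,::-1])
```

```text
top 766 ((491.29620361328125, 135.1845703125), (207.72605895996094, 243.8851776123047), 82.91864013671875)
[[357.5, 47.099998474121094], [599.5, 17.100000381469727], [625.0999755859375, 223.1999969482422], [383.1000061035156, 253.3000030517578]]
b1 168 [0.058  0.0618 0.0661]
b0 171 [0.0381 0.0414 0.0455]
side 507 ((493.1654052734375, 136.41619873046875), (224.67221069335938, 244.10711669921875), 82.92509460449219)
[[358.20001220703125, 40.0], [600.5, 9.899999618530273], [628.0999755859375, 232.89999389648438], [385.8999938964844, 262.8999938964844]]
b1 80 [0.0579 0.0629 0.0668]
b0 87 [0.0379 0.0426 0.0467]
```

View pics/big_side.png

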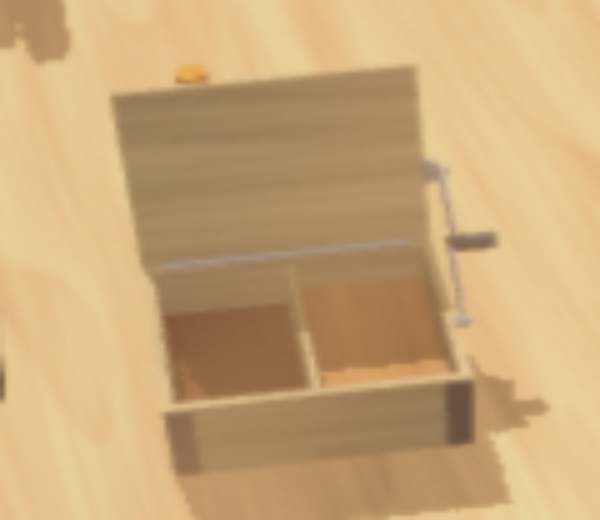

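```bash
cat >> h.py <<'E'
CH=np.array([490.7,130.3,0])/1000; CY=np.radians(-7.08); CR=R.from_euler('z',CY).as_matrix()
def ch(x,y,z): return CH+CR@(np.array([x,y,z])/1000)
def go(X,jaw):  # world m, jaw yaw deg -> tool shift, turn (tool down)
    s=arm.get_state(); M=R.from_quat(s["orientation"]).as_matrix(); dl=M.T@(np.array(X)-s["eef_pos"])
    yaw=np.degrees(np.arctan2(M[1,0],M[0,0])); dj=(jaw-yaw+180)%360-180
    t=-np.radians(dj); print("target",np.round(X,3),"shift x y z",dl.round(4),"turn",t.round(3),"| yaw now",yaw.round(1),"tilt",np.degrees(np.arccos(-M[2,2])).round(2),"q6",s["q"][5].round(2))
E
python3 - <<'E'
from h import *
pts=[ch(x,y,100) for x in(-122,122) for y in(-99,99)]+[ch(0,y,94) for y in(-90,90)]+[ch(130,52,137),ch(170,52,137),ch(-122,-99,0),ch(122,-99,0)]
a=15*np.pi/180
pts+=[ch(x,99+198*np.sin(a),100+198*np.cos(a)) for x in(-122,122)]
o=[]
for n,(v0,v1,u0,u1) in dict(top=(130,270,200,330),side=(130,245,245,345)).items():
    p=np.load(n+"0.npz")["p"]; im=cv2.resize(p[v0:v1,u0:u1],(400,int(400*(v1-v0)/(u1-u0)))).copy();s=400/(u1-u0)
    for q in proj(n,pts): cv2.drawMarker(im,tuple(int(t) for t in ((q-[u0,v0]+.5)*s).round()),(255,0,0),cv2.MARKER_CROSS,9,1)
    o.append(cv2.copyMakeBorder(im,0,470-im.shape[0],0,0,cv2.BORDER_CONSTANT))
cv2.imwrite("pics/ov.png",np.hstack(o)[:,:,::-1])
go((.445,-.175,.12),-64.1)
E
```

```text
target [ 0.445 -0.175  0.12 ] shift x y z [-0.3036 -0.3758  0.0811] turn -0.16 | yaw now -73.3 tilt 0.09 q6 -0.12
```

View pics/ov.png

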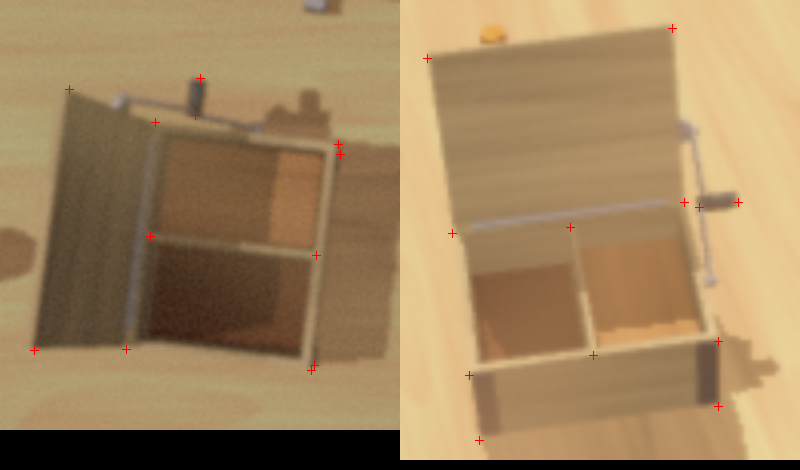

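The overlay puts the chest about 3–4 mm further along +y, visible in both views at the pin and the front rim, so I corrected that. Now I'll go over blank A.

```bash
sed -i 's/490.7,130.3,0/491.2,134.0,0/' h.py
python3 -m creep '[{"x":-0.015,"y":-0.019},{"x":-0.045,"y":-0.056,"z":0.0},{"x":-0.080,"y":-0.1,"z":0.01,"turn":-0.05},{"x":-0.116,"y":-0.144,"z":0.02,"turn":-0.1},{"x":-0.152,"y":-0.188,"z":0.03,"turn":-0.16},{"x":-0.188,"y":-0.232,"z":0.04,"turn":-0.16},{"x":-0.224,"y":-0.277,"z":0.05,"turn":-0.16},{"x":-0.258,"y":-0.32,"z":0.06,"turn":-0.16},{"x":-0.285,"y":-0.353,"z":0.07,"turn":-0.16},{"x":-0.3,"y":-0.371,"z":0.08,"turn":-0.16},{"x":-0.3036,"y":-0.3758,"z":0.081,"turn":-0.16},{"x":-0.3036,"y":-0.3758,"z":0.081,"turn":-0.16}]' 0 15
python3 - <<'E'
from h import *
p,d=look("top","1");blanks("top",p,d)
p,d=look("side","1");blanks("side",p,d)
go((.4455,-.1745,.05),-64.5)
E
```

```text
top px [597. 225.] xy mm 430.6 -988.1 size 124 54 ang 75.5 z 0.0252 rgb [122.  83.  53.]
top px [365. 223.] xy mm 445.2 -173.0 size 149 61 ang 25.9 z 0.0158 rgb [153. 107.  68.]
top px [402. 219.] xy mm 457.8 -305.7 size 149 61 ang -8.5 z 0.0164 rgb [151. 105.  66.]
top px [360. 173.] xy mm 621.4 -159.5 size 151 61 ang 15.1 z 0.0158 rgb [151. 105.  66.]
side px [266. 343.] xy mm 258.7 -404.6 size 118 50 ang -84.6 z 0.0156 rgb [168.  68.  49.]
side px [596. 348.] xy mm 1312.9 -748.2 size 367 22 ang -89.8 z 0.019 rgb [118.  78.  47.]
side px [313. 306.] xy mm 459.0 -308.9 size 150 62 ang -9.0 z 0.0154 rgb [204. 151.  94.]
side px [299. 277.] xy mm 446.1 -177.2 size 153 65 ang 25.9 z 0.0156 rgb [202. 149.  93.]
side px [344. 262.] xy mm 622.8 -163.6 size 152 66 ang 15.2 z 0.0161 rgb [204. 151.  96.]
target [ 0.446 -0.174  0.05 ] shift x y z [-0.3041 -0.3764  0.1511] turn -0.153 | yaw now -73.3 tilt 0.07 q6 -0.12$[0]: bad value
```

View pics/top1.png

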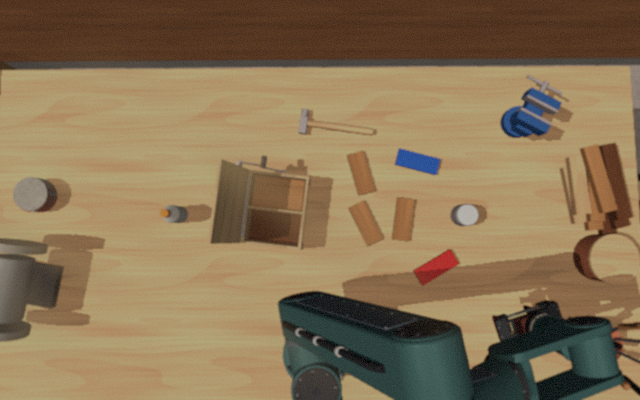

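The move was refused because every row needs all four numbers. The scene is unchanged.

```bash
python3 -m creep '[{"x":-0.015,"y":-0.019,"z":0,"turn":0},{"x":-0.045,"y":-0.056,"z":0.0,"turn":0},{"x":-0.080,"y":-0.1,"z":0.01,"turn":-0.05},{"x":-0.116,"y":-0.144,"z":0.02,"turn":-0.1},{"x":-0.152,"y":-0.188,"z":0.03,"turn":-0.15},{"x":-0.188,"y":-0.232,"z":0.04,"turn":-0.15},{"x":-0.224,"y":-0.277,"z":0.05,"turn":-0.15},{"x":-0.258,"y":-0.32,"z":0.06,"turn":-0.15},{"x":-0.285,"y":-0.353,"z":0.07,"turn":-0.15},{"x":-0.3,"y":-0.371,"z":0.08,"turn":-0.15},{"x":-0.304,"y":-0.3764,"z":0.081,"turn":-0.153},{"x":-0.304,"y":-0.3764,"z":0.081,"turn":-0.153}]' 0 15
python3 - <<'E'
from h import *
p,d=look("top","2");blanks("top",p,d)
p,d=look("side","2");blanks("side",p,d)
go((.4455,-.1745,.016),-64.3)
E
```

```text
time_s: 1.7
eef_pos: [0.4453, -0.1742, 0.1203]
orientation: [0.846, -0.533, -0.0, -0.0]
contact_force: [-0.6, -0.4, -0.3]
grip_width: 0.088
top px [597. 223.] xy mm 438.3 -983.4 size 100 55 ang 84.6 z 0.0248 rgb [131.  90.  57.]
top px [357. 210.] xy mm 488.1 -151.4 size 60 53 ang -63.9 z 0.016 rgb [155. 110.  70.]
top px [360. 172.] xy mm 621.4 -159.8 size 150 60 ang 15.1 z 0.016 rgb [154. 108.  68.]
side px [273. 346.] xy mm 290.1 -418.5 size 152 63 ang -59.7 z 0.0157 rgb [165.  66.  47.]
side px [314. 305.] xy mm 458.8 -309.3 size 150 63 ang -9.0 z 0.0154 rgb [176. 127.  79.]
side px [300. 277.] xy mm 446.7 -175.9 size 155 67 ang 25.7 z 0.0156 rgb [200. 147.  91.]
side px [344. 262.] xy mm 622.3 -163.9 size 153 66 ang 15.2 z 0.0157 rgb [201. 149.  94.]
target [ 0.446 -0.174  0.016] shift x y z [-0.0005 -0.0005  0.1045] turn -0.004 | yaw now -64.5 tilt 0.04 q6 0.61
```

View pics/top2.png

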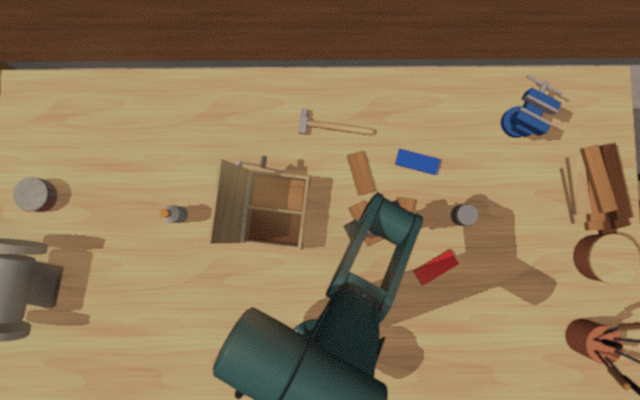

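There's no fourth blank in the area the arm has cleared. Descend and grip A.

```bash
python3 -m creep '[{"x":0,"y":0,"z":0.02,"turn":0},{"x":0,"y":0,"z":0.05,"turn":0},{"x":0,"y":0,"z":0.075,"turn":0},{"x":0,"y":0,"z":0.092,"turn":0},{"x":0,"y":0,"z":0.101,"turn":0},{"x":0,"y":0,"z":0.104,"turn":0},{"x":0,"y":0,"z":0.104,"turn":0}]' 0 25
python3 -m creep '[{"x":0,"y":0,"z":0,"turn":0},{"x":0,"y":0,"z":0,"turn":0},{"x":0,"y":0,"z":0,"turn":0},{"x":0,"y":0,"z":0,"turn":0},{"x":0,"y":0,"z":0,"turn":0},{"x":0,"y":0,"z":0,"turn":0}]' 1 25
python3 -m creep '[{"x":0,"y":0,"z":-0.01,"turn":0},{"x":0,"y":0,"z":-0.04,"turn":0},{"x":0,"y":0,"z":-0.08,"turn":0},{"x":0,"y":0,"z":-0.13,"turn":0},{"x":0,"y":0,"z":-0.16,"turn":0},{"x":0,"y":0,"z":-0.18,"turn":0},{"x":0,"y":0,"z":-0.18,"turn":0}]'
python3 - <<'E'
from h import *
go(ch(-58,0,200),-7.1); go(ch(-58,0,66),-7.1)
go(ch(58,-8,200),-7.1)
E
```

```text
time_s: 2.68
eef_pos: [0.4455, -0.1756, 0.0169]
orientation: [0.845, -0.534, 0.0, -0.0]
contact_force: [0.2, -0.1, 0.1]
grip_width: 0.0878
time_s: 3.42
eef_pos: [0.4455, -0.1756, 0.0169]
orientation: [0.845, -0.534, 0.0, -0.0]
contact_force: [-0.8, 0.4, 0.2]
grip_width: 0.0313
time_s: 4.3
eef_pos: [0.4465, -0.1762, 0.1988]
orientation: [0.845, -0.534, 0.002, -0.0]
contact_force: [0.8, 0.1, 0.1]
grip_width: 0.0006
target [0.434 0.141 0.2  ] shift x y z [-0.2921 -0.1247 -0.0018] turn -1.003 | yaw now -64.6 tilt 0.27 q6 0.61
target [0.434 0.141 0.066] shift x y z [-0.2926 -0.1243  0.1322] turn -1.003 | yaw now -64.6 tilt 0.27 q6 0.61
target [0.548 0.119 0.2  ] shift x y z [-0.223  -0.2182 -0.0012] turn -1.003 | yaw now -64.6 tilt 0.27 q6 0.61
```

The fingers closed on nothing, so I'll look again.

Run:
```python
from h import *
p,d=look("top","3");blanks("top",p,d)
p,d=look("side","3");blanks("side",p,d)
c=cv2.resize(p[200:380,200:420],None,fx=3,fy=3,interpolation=cv2.INTER_CUBIC);cv2.imwrite("pics/crop3.png",c[:,:,::-1])
```

```text
top px [596. 225.] xy mm 427.6 -984.9 size 124 50 ang 70.1 z 0.0246 rgb [131.  92.  59.]
top px [358. 210.] xy mm 487.7 -152.4 size 58 55 ang -64.1 z 0.0161 rgb [155. 110.  70.]
top px [360. 173.] xy mm 621.1 -159.7 size 151 61 ang 15.0 z 0.0159 rgb [153. 107.  67.]
side px [266. 343.] xy mm 259.6 -405.4 size 119 51 ang -84.0 z 0.0159 rgb [172.  72.  52.]
side px [598. 351.] xy mm 1312.5 -762.5 size 176 22 ang 89.4 z 0.0191 rgb [117.  77.  46.]
side px [313. 306.] xy mm 458.8 -310.1 size 150 64 ang -9.0 z 0.0154 rgb [201. 148.  92.]
side px [299. 277.] xy mm 445.7 -176.5 size 153 63 ang 26.0 z 0.0158 rgb [202. 149.  92.]
side px [344. 262.] xy mm 622.0 -161.8 size 153 65 ang 13.3 z 0.0161 rgb [202. 150.  95.]
```

View pics/crop3.png

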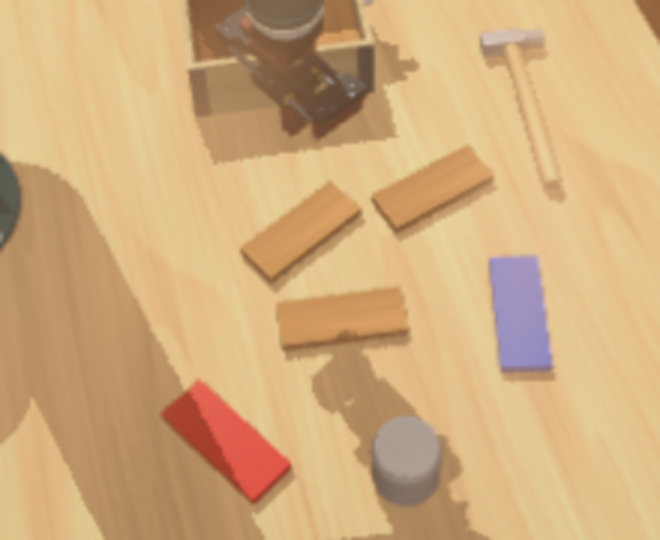

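The side view shows blank A still in place at crop (300,230), with the tips at about crop (315,128). Next I'll check where the fingertips are compared with the reported TCP.

Run:
```python
from h import *
s=arm.get_state(); e=np.array(s["eef_pos"]);print(e,s["grip_width"],s["q"])
for n in("side","top"):
    print(n,[proj(n,e+[0,0,z]).round(1).tolist()[0] for z in(-.014,0,.03,.06)])
f=np.load("side3.npz");W=cloud("side",f["d"]);d=f["d"]
m=(d>0)&(np.hypot(W[...,0]-e[0],W[...,1]-e[1])<.1)&(W[...,2]>.05)
q=W[m];v,u=np.nonzero(m)
i=np.argsort(q[:,2])[:12]; print(np.c_[u[i],v[i],q[i].round(3)])
for z in np.arange(.1,.4,.02):
    k=(q[:,2]>=z)&(q[:,2]<z+.02)
    if k.sum(): print(z.round(2),k.sum(),q[k].mean(0).round(3),q[k].min(0).round(3),q[k].max(0).round(3))
```

```text
[ 0.4450322  -0.17542055  0.19665017] 0.00012182824793296516 [-5.20540377e-01  1.87664617e-01  1.76993256e+00  6.70664604e-04
  1.18379116e+00  6.06133024e-01]
side [[297.7, 248.9], [297.6, 246.4], [297.2, 240.9], [296.7, 235.3]]
top [[371.2, 222.2], [371.8, 222.2], [373.1, 222.1], [374.4, 222.0]]
[[ 2.97e+02  2.45e+02  4.42e-01 -1.83e-01  2.15e-01]
 [ 2.95e+02  2.43e+02  4.37e-01 -1.77e-01  2.20e-01]
 [ 2.96e+02  2.44e+02  4.39e-01 -1.82e-01  2.20e-01]
 [ 3.00e+02  2.42e+02  4.54e-01 -1.80e-01  2.23e-01]
 [ 2.99e+02  2.43e+02  4.49e-01 -1.83e-01  2.23e-01]
 [ 2.95e+02  2.42e+02  4.37e-01 -1.75e-01  2.23e-01]
 [ 2.98e+02  2.44e+02  4.45e-01 -1.87e-01  2.24e-01]
 [ 3.02e+02  2.41e+02  4.61e-01 -1.80e-01  2.26e-01]
 [ 3.01e+02  2.42e+02  4.56e-01 -1.84e-01  2.26e-01]
 [ 2.94e+02  2.42e+02  4.34e-01 -1.77e-01  2.27e-01]
 [ 3.00e+02  2.41e+02  4.54e-01 -1.79e-01  2.27e-01]
 [ 3.00e+02  2.43e+02  4.52e-01 -1.88e-01  2.28e-01]]
0.2 2 [ 0.439 -0.18   0.217] [ 0.437 -0.183  0.215] [ 0.442 -0.177  0.22 ]
0.22 25 [ 0.446 -0.183  0.231] [ 0.434 -0.191  0.22 ] [ 0.461 -0.175  0.24 ]
0.24 24 [ 0.441 -0.183  0.247] [ 0.433 -0.191  0.24 ] [ 0.457 -0.171  0.259]
0.26 11 [ 0.445 -0.188  0.268] [ 0.438 -0.195  0.263] [ 0.458 -0.181  0.273]
0.28 6 [ 0.441 -0.198  0.298] [ 0.395 -0.257  0.296] [ 0.47  -0.113  0.3  ]
0.3 190 [ 0.441 -0.199  0.312] [ 0.383 -0.262  0.3  ] [ 0.509 -0.112  0.32 ]
0.32 270 [ 0.445 -0.202  0.331] [ 0.381 -0.271  0.32 ] [ 0.514 -0.093  0.34 ]
0.34 345 [ 0.45  -0.199  0.345] [ 0.382 -0.268  0.34 ] [ 0.51  -0.093  0.359]
0.36 14 [ 0.439 -0.195  0.367] [ 0.423 -0.203  0.36 ] [ 0.472 -0.182  0.379]
0.38 115 [ 0.434 -0.193  0.394] [ 0.401 -0.217  0.38 ] [ 0.484 -0.149  0.4  ]
0.4 50 [ 0.442 -0.204  0.407] [ 0.409 -0.216  0.4  ] [ 0.475 -0.184  0.42 ]
```

Fingertips and gripper body both appear about 30 mm higher than the reported pose implies. I'll check that against the earlier frames.

Run:
```python
from h import *
for t,e in(("0",(.172,-.574,.2)),("2",(.4453,-.1742,.1203)),("3",(.4455,-.1758,.197))):
  for n in("side","top"):
    f=np.load(n+t+".npz");d=f["d"];W=cloud(n,d)
    m=(d>0)&(np.hypot(W[...,0]-e[0],W[...,1]-e[1])<.12)&(W[...,2]>e[2]-.05)&(W[...,2]<e[2]+.2)
    h=(W[m][:,2]-e[2])*1000
    print(t,n,np.histogram(h,bins=np.arange(-20,200,10))[0])
```

```text
0 side [  0   0   0   0   6   6   0   0   0   0   0   1  31  54  93  68 491  15
   1   0   1]
0 top [  0   0   0   1   9  14   8   5   1   4   2   3  18 105 167 101 542  46
  19  19  35]
2 side [  0   0   0   1  18  21  16  15   8   4   4   2  32  83  93  89 347  43
  12   2  13]
2 top [  0   0   0   0   0   0   0   0   0   0   0   0   0   2  29  15 155   3
   0   1   8]
3 side [  0   0   0   1   8  16  14   9   7   7   0   1  49  94 146  91 370  55
  13   4  14]
3 top [  0   0   0   0   0   0   0   0   0   0   0   0   0  11  13   1 169  13
   0   0   2]
```

The offset is consistent across all frames: the tips sit about 30 mm above where the reported TCP puts them. I'll find it exactly by touching the bench gently with the open jaws straddling A.

```bash
python3 -m creep '[{"x":0,"y":0,"z":0.02,"turn":0},{"x":0,"y":0,"z":0.06,"turn":0},{"x":0,"y":0,"z":0.11,"turn":0},{"x":0,"y":0,"z":0.15,"turn":0},{"x":0,"y":0,"z":0.175,"turn":0},{"x":0,"y":0,"z":0.188,"turn":0},{"x":0,"y":0,"z":0.192,"turn":0},{"x":0,"y":0,"z":0.196,"turn":0},{"x":0,"y":0,"z":0.2,"turn":0},{"x":0,"y":0,"z":0.202,"turn":0},{"x":0,"y":0,"z":0.202,"turn":0}]' 0 25
python3 -m creep '[{"x":0,"y":0,"z":0.001,"turn":0},{"x":0,"y":0,"z":0.003,"turn":0},{"x":0,"y":0,"z":0.004,"turn":0},{"x":0,"y":0,"z":0.004,"turn":0}]'
python3 -m creep '[{"x":0,"y":0,"z":0.001,"turn":0},{"x":0,"y":0,"z":0.002,"turn":0},{"x":0,"y":0,"z":0.002,"turn":0}]'
```

```text
time_s: 5.78
eef_pos: [0.4452, -0.1754, -0.0052]
orientation: [0.845, -0.534, 0.0, -0.0]
contact_force: [0.5, 1.1, 0.1]
grip_width: 0.0877
time_s: 6.28
eef_pos: [0.4451, -0.1753, -0.0093]
orientation: [0.845, -0.534, 0.0, -0.0]
contact_force: [-0.1, 0.2, 0.0]
grip_width: 0.0878
time_s: 6.65
eef_pos: [0.4451, -0.1753, -0.0114]
orientation: [0.845, -0.534, 0.0, -0.0]
contact_force: [-0.4, 0.8, 0.5]
grip_width: 0.088
```

```bash
python3 -m creep '[{"x":0,"y":0,"z":0.001,"turn":0},{"x":0,"y":0,"z":0.002,"turn":0},{"x":0,"y":0,"z":0.002,"turn":0}]'
python3 -m creep '[{"x":0,"y":0,"z":0.001,"turn":0},{"x":0,"y":0,"z":0.0015,"turn":0},{"x":0,"y":0,"z":0.0015,"turn":0}]'
python3 -m creep '[{"x":0,"y":0,"z":0.001,"turn":0},{"x":0,"y":0,"z":0.0015,"turn":0},{"x":0,"y":0,"z":0.0015,"turn":0}]'
```

```text
time_s: 7.02
eef_pos: [0.445, -0.1753, -0.0135]
orientation: [0.845, -0.534, -0.0, -0.0]
contact_force: [1.2, 0.2, 0.1]
grip_width: 0.0877
time_s: 7.4
eef_pos: [0.445, -0.1752, -0.015]
orientation: [0.845, -0.534, -0.0, -0.0]
contact_force: [-1.6, 0.8, -0.3]
grip_width: 0.0879
time_s: 7.78
eef_pos: [0.4449, -0.1752, -0.0166]
orientation: [0.845, -0.534, -0.0, -0.0]
contact_force: [0.5, -1.0, 0.4]
grip_width: 0.0877
```

```bash
python3 -m creep '[{"x":0,"y":0,"z":0.001,"turn":0},{"x":0,"y":0,"z":0.001,"turn":0}]'
python3 -m creep '[{"x":0,"y":0,"z":0.001,"turn":0},{"x":0,"y":0,"z":0.001,"turn":0}]'
python3 -m creep '[{"x":0,"y":0,"z":0.001,"turn":0},{"x":0,"y":0,"z":0.001,"turn":0}]'
```

```text
time_s: 8.02
eef_pos: [0.4449, -0.1752, -0.0176]
orientation: [0.845, -0.534, -0.0, -0.0]
contact_force: [-0.5, 0.2, 0.6]
grip_width: 0.0878
time_s: 8.28
eef_pos: [0.4448, -0.1752, -0.0187]
orientation: [0.845, -0.534, -0.0, -0.0]
contact_force: [0.1, 0.1, 0.3]
grip_width: 0.0881
time_s: 8.52
eef_pos: [0.4448, -0.1751, -0.0198]
orientation: [0.845, -0.534, -0.0, -0.0]
contact_force: [-0.3, -0.8, -0.2]
grip_width: 0.0882
```

```bash
python3 -m creep '[{"x":0,"y":0,"z":0.001,"turn":0},{"x":0,"y":0,"z":0.001,"turn":0}]'
python3 -m creep '[{"x":0,"y":0,"z":0.001,"turn":0},{"x":0,"y":0,"z":0.001,"turn":0}]'
python3 -m creep '[{"x":0,"y":0,"z":0.001,"turn":0},{"x":0,"y":0,"z":0.001,"turn":0}]'
python3 - <<'E'
from h import *
e=arm.get_state()["eef_pos"]
p,d=look("side","4");W=cloud("side",d)
m=(d>0)&(np.hypot(W[...,0]-e[0],W[...,1]-e[1])<.12)&(W[...,2]>e[2]+.05)&(W[...,2]<e[2]+.2)
print(np.histogram((W[m][:,2]-e[2])*1000,bins=np.arange(50,200,10))[0])
c=cv2.resize(p[190:320,240:370],None,fx=4,fy=4,interpolation=cv2.INTER_CUBIC);cv2.imwrite("pics/crop4.png",c[:,:,::-1])
E
```

```text
time_s: 8.78
eef_pos: [0.4447, -0.1751, -0.0209]
orientation: [0.845, -0.534, -0.0, -0.0]
contact_force: [-0.4, -0.6, -0.6]
grip_width: 0.0876
time_s: 9.02
eef_pos: [0.4448, -0.1751, -0.0211]
orientation: [0.845, -0.534, -0.0, -0.0]
contact_force: [-2.0, 1.3, 12.7]
grip_width: 0.0879
time_s: 9.28
eef_pos: [0.4448, -0.1751, -0.0211]
orientation: [0.845, -0.534, 0.0, -0.0]
contact_force: [-3.0, 1.1, 14.2]
grip_width: 0.0876
[  8   5   3   1   3  22  72  84  78 289  40   5   2  12]
```

View pics/crop4.png

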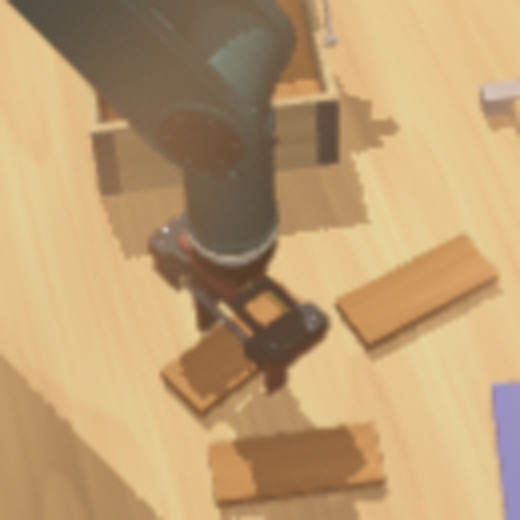

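Contact comes at reported z = -0.021, so the true TCP is 35 mm above the reported one. The crop shows the jaws straddling A at crop (240,340). Back off 3 mm, grip and lift.

```bash
python3 -m creep '[{"x":0,"y":0,"z":-0.002,"turn":0},{"x":0,"y":0,"z":-0.003,"turn":0},{"x":0,"y":0,"z":-0.003,"turn":0}]'
python3 -m creep '[{"x":0,"y":0,"z":0,"turn":0},{"x":0,"y":0,"z":0,"turn":0},{"x":0,"y":0,"z":0,"turn":0},{"x":0,"y":0,"z":0,"turn":0},{"x":0,"y":0,"z":0,"turn":0}]' 1 25
python3 -m creep '[{"x":0,"y":0,"z":-0.01,"turn":0},{"x":0,"y":0,"z":-0.04,"turn":0},{"x":0,"y":0,"z":-0.08,"turn":0},{"x":0,"y":0,"z":-0.12,"turn":0},{"x":0,"y":0,"z":-0.15,"turn":0},{"x":0,"y":0,"z":-0.16,"turn":0},{"x":0,"y":0,"z":-0.16,"turn":0},{"x":0,"y":0,"z":-0.16,"turn":0}]'
sed -i 's/dl=M.T@(np.array(X)-s\["eef_pos"\])/X=np.array(X)-[0,0,.035]; dl=M.T@(X-s["eef_pos"])/' h.py
python3 - <<'E'
from h import *
go(ch(-58,0,180),-7.1)
E
```

```text
time_s: 9.7
eef_pos: [0.4448, -0.1751, -0.0182]
orientation: [0.845, -0.534, 0.0, -0.0]
contact_force: [-0.4, 0.1, -0.3]
grip_width: 0.088
time_s: 10.32
eef_pos: [0.4447, -0.1751, -0.0183]
orientation: [0.845, -0.534, -0.0, -0.0]
contact_force: [0.2, -0.1, -1.9]
grip_width: 0.0598
time_s: 11.32
eef_pos: [0.4437, -0.1746, 0.1405]
orientation: [0.845, -0.534, -0.001, -0.0]
contact_force: [0.6, 0.4, -1.6]
grip_width: 0.0601
target [0.434 0.141 0.145] shift x y z [-0.2895 -0.1266 -0.0039] turn -1.003 | yaw now -64.6 tilt 0.15 q6 0.61
```

```bash
python3 -m creep '[{"x":-0.01,"y":-0.004,"z":0,"turn":-0.05},{"x":-0.035,"y":-0.015,"z":0,"turn":-0.15},{"x":-0.065,"y":-0.028,"z":0,"turn":-0.25},{"x":-0.1,"y":-0.044,"z":0,"turn":-0.36},{"x":-0.135,"y":-0.059,"z":0,"turn":-0.48},{"x":-0.17,"y":-0.074,"z":0,"turn":-0.6},{"x":-0.205,"y":-0.09,"z":0,"turn":-0.72},{"x":-0.24,"y":-0.105,"z":0,"turn":-0.84},{"x":-0.268,"y":-0.117,"z":0,"turn":-0.93},{"x":-0.283,"y":-0.124,"z":0,"turn":-0.98},{"x":-0.2895,"y":-0.1266,"z":0,"turn":-1.003},{"x":-0.2895,"y":-0.1266,"z":0,"turn":-1.003}]'
python3 - <<'E'
from h import *
go(ch(-58,0,41.5+19.5+12),-7.1)
p,d=look("side","5");p2,d=look("top","5")
c=cv2.resize(p[130:260,230:360],(400,400));c2=cv2.resize(p2[130:270,200:340],(400,400));cv2.imwrite("pics/crop5.png",np.hstack([c,c2])[:,:,::-1])
E
```

```text
time_s: 12.82
eef_pos: [0.4335, 0.141, 0.1408]
orientation: [0.998, -0.062, -0.001, -0.001]
contact_force: [-0.2, 0.3, -1.9]
grip_width: 0.0601
target [0.434 0.141 0.038] shift x y z [ 4.000e-04 -1.000e-04  1.028e-01] turn 0.0 | yaw now -7.1 tilt 0.16 q6 0.28
```

View pics/crop5.png

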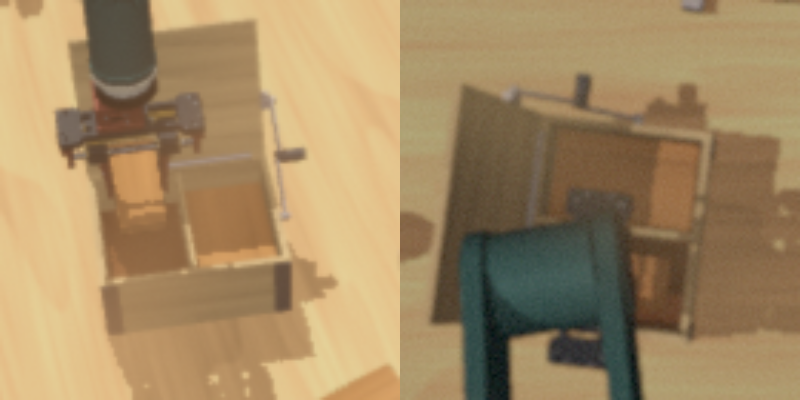

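Blank A hangs over bay 0 and is aligned (left crop about (138,185)). Lower it to about 15 mm above the expected stack, then feel for contact.

```bash
python3 -m creep '[{"x":0,"y":0,"z":0.01,"turn":0},{"x":0,"y":0,"z":0.03,"turn":0},{"x":0,"y":0,"z":0.055,"turn":0},{"x":0,"y":0,"z":0.075,"turn":0},{"x":0,"y":0,"z":0.09,"turn":0},{"x":0,"y":0,"z":0.099,"turn":0},{"x":0,"y":0,"z":0.103,"turn":0},{"x":0,"y":0,"z":0.103,"turn":0}]'
python3 -m creep '[{"x":0,"y":0,"z":0.002,"turn":0},{"x":0,"y":0,"z":0.004,"turn":0},{"x":0,"y":0,"z":0.006,"turn":0},{"x":0,"y":0,"z":0.008,"turn":0},{"x":0,"y":0,"z":0.008,"turn":0}]'
python3 -m creep '[{"x":0,"y":0,"z":0.001,"turn":0},{"x":0,"y":0,"z":0.002,"turn":0},{"x":0,"y":0,"z":0.002,"turn":0}]'
```

```text
time_s: 13.92
eef_pos: [0.4335, 0.1405, 0.0379]
orientation: [0.998, -0.063, -0.001, -0.001]
contact_force: [-0.4, 0.0, -1.7]
grip_width: 0.0598
time_s: 14.55
eef_pos: [0.4334, 0.1405, 0.0298]
orientation: [0.998, -0.063, -0.001, -0.001]
contact_force: [-0.1, -0.5, -1.9]
grip_width: 0.0599
time_s: 14.92
eef_pos: [0.4333, 0.1404, 0.0277]
orientation: [0.998, -0.063, -0.001, -0.001]
contact_force: [-0.4, 0.2, -1.3]
grip_width: 0.0599
```

```bash
for i in 1 2 3; do :; done
python3 -m creep '[{"x":0,"y":0,"z":0.0005,"turn":0},{"x":0,"y":0,"z":0.001,"turn":0},{"x":0,"y":0,"z":0.001,"turn":0}]' | grep -E "eef|force"
python3 -m creep '[{"x":0,"y":0,"z":0.0005,"turn":0},{"x":0,"y":0,"z":0.001,"turn":0},{"x":0,"y":0,"z":0.001,"turn":0}]' | grep -E "eef|force"
python3 -m creep '[{"x":0,"y":0,"z":0.0005,"turn":0},{"x":0,"y":0,"z":0.001,"turn":0},{"x":0,"y":0,"z":0.001,"turn":0}]' | grep -E "eef|force"
```

```text
eef_pos: [0.4333, 0.1404, 0.0267]
contact_force: [0.3, 1.5, -2.0]
eef_pos: [0.4332, 0.1404, 0.0256]
contact_force: [-0.7, -0.1, -2.5]
eef_pos: [0.4332, 0.1404, 0.0246]
contact_force: [0.4, 0.4, -2.2]
```

```bash
python3 -m creep '[{"x":0,"y":0,"z":0.0005,"turn":0},{"x":0,"y":0,"z":0.0005,"turn":0}]' | grep -E "eef|force"
python3 -m creep '[{"x":0,"y":0,"z":0.0005,"turn":0},{"x":0,"y":0,"z":0.0005,"turn":0}]' | grep -E "eef|force"
```

```text
eef_pos: [0.4331, 0.1404, 0.0241]
contact_force: [-0.7, -0.9, -2.1]
eef_pos: [0.4332, 0.1404, 0.0236]
contact_force: [0.1, 0.0, -1.0]
```

```bash
python3 -m creep '[{"x":0,"y":0,"z":0.0005,"turn":0},{"x":0,"y":0,"z":0.0005,"turn":0}]' | grep -E "eef|force"
```

```text
eef_pos: [0.4332, 0.1404, 0.0235]
contact_force: [-1.3, 0.7, 6.2]
```

That is contact: bay 0's stack top is at about 41.8 mm. Release with limited opening and rise.

```bash
python3 -m creep '[{"x":0,"y":0,"z":0,"turn":0},{"x":0,"y":0,"z":0,"turn":0},{"x":0,"y":0,"z":0,"turn":0},{"x":0,"y":0,"z":0,"turn":0}]' 0.22
python3 -m creep '[{"x":0,"y":0,"z":-0.004,"turn":0},{"x":0,"y":0,"z":-0.015,"turn":0},{"x":0,"y":0,"z":-0.03,"turn":0},{"x":0,"y":0,"z":-0.06,"turn":0},{"x":0,"y":0,"z":-0.1,"turn":0},{"x":0,"y":0,"z":-0.13,"turn":0},{"x":0,"y":0,"z":-0.13,"turn":0}]'
python3 - <<'E'
from h import *
p,d=look("top","6");b=blanks("top",p,d)
p,d=look("side","6");b=blanks("side",p,d)
go((.4585,-.3075,.15),-98.7)
E
```

```text
time_s: 17.3
eef_pos: [0.4332, 0.1404, 0.0235]
orientation: [0.998, -0.063, -0.001, -0.0]
contact_force: [1.0, 0.2, -0.4]
grip_width: 0.0685
time_s: 18.18
eef_pos: [0.4356, 0.1407, 0.1563]
orientation: [0.998, -0.062, 0.001, -0.001]
contact_force: [0.2, 0.2, -0.1]
grip_width: 0.0686
top px [403. 219.] xy mm 457.9 -305.8 size 149 62 ang -8.3 z 0.0162 rgb [110.  74.  45.]
top px [360. 173.] xy mm 621.5 -159.8 size 150 60 ang 15.1 z 0.0162 rgb [150. 104.  65.]
side px [275. 347.] xy mm 290.7 -419.5 size 154 63 ang -60.8 z 0.016 rgb [166.  67.  48.]
side px [598. 351.] xy mm 1312.2 -764.1 size 224 20 ang 90.0 z 0.0186 rgb [115.  76.  45.]
side px [314. 305.] xy mm 458.7 -310.3 size 150 65 ang -9.0 z 0.0156 rgb [155. 110.  69.]
side px [344. 262.] xy mm 622.3 -163.3 size 153 65 ang 15.2 z 0.0158 rgb [198. 147.  92.]
target [ 0.458 -0.308  0.115] shift x y z [0.0809 0.4412 0.038 ] turn 1.598 | yaw now -7.2 tilt 0.14 q6 0.28
```

```bash
python3 -m creep '[{"x":0.003,"y":0.015,"z":0,"turn":0.08},{"x":0.01,"y":0.05,"z":0,"turn":0.22},{"x":0.018,"y":0.095,"z":0,"turn":0.38},{"x":0.026,"y":0.143,"z":0,"turn":0.54},{"x":0.035,"y":0.191,"z":0,"turn":0.7},{"x":0.044,"y":0.239,"z":0,"turn":0.86},{"x":0.053,"y":0.287,"z":0.005,"turn":1.02},{"x":0.062,"y":0.335,"z":0.012,"turn":1.18},{"x":0.07,"y":0.38,"z":0.02,"turn":1.34},{"x":0.077,"y":0.418,"z":0.03,"turn":1.48},{"x":0.081,"y":0.438,"z":0.036,"turn":1.57},{"x":0.081,"y":0.441,"z":0.038,"turn":1.598}]' 0
python3 - <<'E'
from h import *
p,d=look("side","7");b=blanks("side",p,d)
go((.4585,-.3075,.017),-98.7)
E
```

```text
time_s: 19.77
eef_pos: [0.4576, -0.3077, 0.1132]
orientation: [-0.65, 0.76, 0.003, -0.001]
contact_force: [0.7, 0.2, -0.4]
grip_width: 0.0878
side px [275. 347.] xy mm 291.5 -418.6 size 154 64 ang -61.4 z 0.0159 rgb [166.  67.  47.]
side px [314. 305.] xy mm 458.9 -308.8 size 150 63 ang -9.6 z 0.0151 rgb [201. 148.  92.]
side px [568. 310.] xy mm 1312.2 -584.8 size 443 24 ang 89.8 z 0.0187 rgb [122.  81.  49.]
side px [343. 262.] xy mm 622.5 -162.9 size 153 65 ang 15.7 z 0.0164 rgb [201. 149.  94.]
target [ 0.458 -0.308 -0.018] shift x y z [ 0.0007 -0.0017  0.1313] turn -0.003 | yaw now -98.9 tilt 0.33 q6 1.01
```

```bash
python3 -m creep '[{"x":0,"y":0,"z":0.01,"turn":0},{"x":0,"y":0,"z":0.035,"turn":0},{"x":0,"y":-0.001,"z":0.07,"turn":0},{"x":0,"y":-0.001,"z":0.1,"turn":0},{"x":0,"y":-0.001,"z":0.118,"turn":0},{"x":0,"y":-0.001,"z":0.127,"turn":0},{"x":0,"y":-0.001,"z":0.131,"turn":0},{"x":0,"y":-0.001,"z":0.131,"turn":0}]' 0
python3 -m creep '[{"x":0,"y":0,"z":0,"turn":0},{"x":0,"y":0,"z":0,"turn":0},{"x":0,"y":0,"z":0,"turn":0},{"x":0,"y":0,"z":0,"turn":0},{"x":0,"y":0,"z":0,"turn":0}]' 1 25
python3 -m creep '[{"x":0,"y":0,"z":-0.01,"turn":0},{"x":0,"y":0,"z":-0.04,"turn":0},{"x":0,"y":0,"z":-0.08,"turn":0},{"x":0,"y":0,"z":-0.12,"turn":0},{"x":0,"y":0,"z":-0.15,"turn":0},{"x":0,"y":0,"z":-0.165,"turn":0},{"x":0,"y":0,"z":-0.17,"turn":0},{"x":0,"y":0,"z":-0.17,"turn":0}]'
python3 - <<'E'
from h import *
go(ch(-58,0,190),-7.1)
go(ch(56,-8,190),-7.1)
E
```

```text
time_s: 20.82
eef_pos: [0.4581, -0.3066, -0.0174]
orientation: [-0.651, 0.759, 0.003, -0.001]
contact_force: [-0.0, 1.2, 0.9]
grip_width: 0.088
time_s: 21.45
eef_pos: [0.4582, -0.3068, -0.0171]
orientation: [-0.651, 0.759, 0.002, -0.001]
contact_force: [-1.3, 0.3, 4.3]
grip_width: 0.06
time_s: 22.45
eef_pos: [0.4585, -0.3069, 0.1522]
orientation: [-0.651, 0.759, 0.003, -0.001]
contact_force: [0.3, 0.7, -1.7]
grip_width: 0.0597
target [0.434 0.141 0.155] shift x y z [-0.4389  0.0932 -0.001 ] turn -1.601 | yaw now -98.8 tilt 0.35 q6 1.01
target [0.546 0.119 0.155] shift x y z [-0.4344 -0.021  -0.0017] turn -1.601 | yaw now -98.8 tilt 0.35 q6 1.01
```

```bash
python3 -m creep '[{"x":-0.012,"y":-0.001,"z":0,"turn":-0.06},{"x":-0.045,"y":-0.002,"z":0,"turn":-0.2},{"x":-0.088,"y":-0.004,"z":0,"turn":-0.36},{"x":-0.134,"y":-0.006,"z":0,"turn":-0.52},{"x":-0.18,"y":-0.008,"z":0,"turn":-0.68},{"x":-0.226,"y":-0.011,"z":0,"turn":-0.84},{"x":-0.272,"y":-0.013,"z":0,"turn":-1.0},{"x":-0.318,"y":-0.015,"z":0,"turn":-1.16},{"x":-0.364,"y":-0.018,"z":0,"turn":-1.32},{"x":-0.405,"y":-0.02,"z":0,"turn":-1.48},{"x":-0.43,"y":-0.021,"z":0,"turn":-1.58},{"x":-0.4344,"y":-0.021,"z":-0.001,"turn":-1.601}]'
python3 -m creep '[{"x":0,"y":0,"z":0,"turn":0},{"x":0,"y":0,"z":0,"turn":0}]'
python3 - <<'E'
from h import *
go(ch(56,-8,62.5+17.9+15),-7.1)
p,d=look("side","8");p2,d=look("top","8")
c=cv2.resize(p[130:260,230:360],(400,400));c2=cv2.resize(p2[130:270,200:340],(400,400));cv2.imwrite("pics/crop8.png",np.hstack([c,c2])[:,:,::-1])
E
```

```text
time_s: 23.95
eef_pos: [0.5449, 0.1204, 0.1528]
orientation: [0.998, -0.061, -0.004, -0.002]
contact_force: [0.0, -0.2, -1.1]
grip_width: 0.0597
time_s: 24.2
eef_pos: [0.5443, 0.1195, 0.1522]
orientation: [0.998, -0.061, -0.005, -0.001]
contact_force: [0.0, 0.6, -0.6]
grip_width: 0.0596
target [0.546 0.119 0.06 ] shift x y z [0.0023 0.0003 0.0918] turn 0.001 | yaw now -7.1 tilt 0.55 q6 0.21
```

View pics/crop8.png

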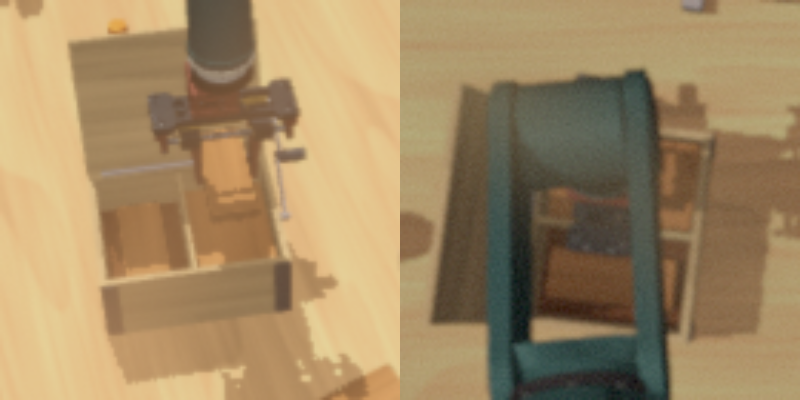

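A lies in bay 0. B is over bay 1, and the gripper knuckle passes in front of (-y of) the knee pin. Lower it.

```bash
python3 -m creep '[{"x":0.001,"y":0,"z":0.01,"turn":0},{"x":0.002,"y":0,"z":0.03,"turn":0},{"x":0.002,"y":0,"z":0.055,"turn":0},{"x":0.002,"y":0,"z":0.073,"turn":0},{"x":0.002,"y":0,"z":0.084,"turn":0},{"x":0.002,"y":0,"z":0.09,"turn":0},{"x":0.002,"y":0,"z":0.092,"turn":0},{"x":0.002,"y":0,"z":0.092,"turn":0}]'
python3 -m creep '[{"x":0,"y":0,"z":0.002,"turn":0},{"x":0,"y":0,"z":0.004,"turn":0},{"x":0,"y":0,"z":0.006,"turn":0},{"x":0,"y":0,"z":0.008,"turn":0},{"x":0,"y":0,"z":0.008,"turn":0}]'
python3 -m creep '[{"x":0,"y":0,"z":0.001,"turn":0},{"x":0,"y":0,"z":0.002,"turn":0},{"x":0,"y":0,"z":0.002,"turn":0}]'
```

```text
time_s: 25.3
eef_pos: [0.5463, 0.1195, 0.0609]
orientation: [0.998, -0.061, -0.004, -0.001]
contact_force: [0.1, -0.7, -1.4]
grip_width: 0.0595
time_s: 25.92
eef_pos: [0.5461, 0.1196, 0.0527]
orientation: [0.998, -0.061, -0.004, -0.001]
contact_force: [0.5, -1.1, -1.4]
grip_width: 0.0599
time_s: 26.3
eef_pos: [0.546, 0.1196, 0.0506]
orientation: [0.998, -0.061, -0.004, -0.001]
contact_force: [-0.3, -0.1, -1.0]
grip_width: 0.06
```

```bash
python3 -m creep '[{"x":0,"y":0,"z":0.0005,"turn":0},{"x":0,"y":0,"z":0.001,"turn":0},{"x":0,"y":0,"z":0.001,"turn":0}]' | grep -E "eef|force"
python3 -m creep '[{"x":0,"y":0,"z":0.0005,"turn":0},{"x":0,"y":0,"z":0.001,"turn":0},{"x":0,"y":0,"z":0.001,"turn":0}]' | grep -E "eef|force"
python3 -m creep '[{"x":0,"y":0,"z":0.0005,"turn":0},{"x":0,"y":0,"z":0.001,"turn":0},{"x":0,"y":0,"z":0.001,"turn":0}]' | grep -E "eef|force"
```

```text
eef_pos: [0.546, 0.1195, 0.0496]
contact_force: [0.0, 0.5, -1.4]
eef_pos: [0.5459, 0.1195, 0.0485]
contact_force: [0.0, -0.6, -1.0]
eef_pos: [0.5459, 0.1196, 0.0475]
contact_force: [-0.7, 0.3, -2.5]
```

```bash
python3 -m creep '[{"x":0,"y":0,"z":0.0005,"turn":0},{"x":0,"y":0,"z":0.0005,"turn":0}]' | grep -E "eef|force"
python3 -m creep '[{"x":0,"y":0,"z":0.0005,"turn":0},{"x":0,"y":0,"z":0.0005,"turn":0}]' | grep -E "eef|force"
```

```text
eef_pos: [0.5458, 0.1195, 0.0469]
contact_force: [-0.4, 0.3, -0.6]
eef_pos: [0.5457, 0.1196, 0.0464]
contact_force: [-0.7, -0.4, -0.6]
```

```bash
python3 -m creep '[{"x":0,"y":0,"z":0.0005,"turn":0},{"x":0,"y":0,"z":0.0005,"turn":0}]' | grep -E "eef|force"
python3 -m creep '[{"x":0,"y":0,"z":0.0005,"turn":0},{"x":0,"y":0,"z":0.0005,"turn":0}]' | grep -E "eef|force"
```

```text
eef_pos: [0.5457, 0.1195, 0.0458]
contact_force: [-0.3, 0.9, -0.6]
eef_pos: [0.5457, 0.1195, 0.0453]
contact_force: [0.3, -0.6, -1.1]
```

```bash
python3 -m creep '[{"x":0,"y":0,"z":0.0005,"turn":0},{"x":0,"y":0,"z":0.0005,"turn":0}]' | grep -E "eef|force"
python3 -m creep '[{"x":0,"y":0,"z":0.0005,"turn":0},{"x":0,"y":0,"z":0.0005,"turn":0}]' | grep -E "eef|force"
```

```text
eef_pos: [0.5458, 0.1196, 0.0449]
contact_force: [-0.4, 0.4, 0.1]
eef_pos: [0.5458, 0.1196, 0.0447]
contact_force: [-1.3, 0.5, 3.2]
```

Contact: bay 1's stack top is at about 62 mm. Release and go for C.

```bash
python3 -m creep '[{"x":0,"y":0,"z":0,"turn":0},{"x":0,"y":0,"z":0,"turn":0},{"x":0,"y":0,"z":0,"turn":0},{"x":0,"y":0,"z":0,"turn":0}]' 0.22
python3 -m creep '[{"x":0,"y":0,"z":-0.004,"turn":0},{"x":0,"y":0,"z":-0.015,"turn":0},{"x":0,"y":0,"z":-0.03,"turn":0},{"x":0,"y":0,"z":-0.06,"turn":0},{"x":0,"y":0,"z":-0.1,"turn":0},{"x":0,"y":0,"z":-0.12,"turn":0},{"x":0,"y":0,"z":-0.12,"turn":0}]'
python3 - <<'E'
from h import *
p,d=look("top","9");b=blanks("top",p,d)
p,d=look("side","9");b=blanks("side",p,d)
go((.622,-.161,.15),-74.9)
E
```

```text
time_s: 29.42
eef_pos: [0.5458, 0.1196, 0.0446]
orientation: [0.998, -0.061, -0.004, -0.001]
contact_force: [0.5, -0.1, -0.7]
grip_width: 0.069
time_s: 30.3
eef_pos: [0.5485, 0.1194, 0.1673]
orientation: [0.998, -0.061, -0.002, -0.002]
contact_force: [0.4, 0.5, -0.2]
grip_width: 0.0685
top px [360. 173.] xy mm 621.3 -159.2 size 150 61 ang 15.3 z 0.0161 rgb [125.  86.  53.]
side px [274. 347.] xy mm 290.5 -419.5 size 154 63 ang -59.8 z 0.0158 rgb [168.  69.  50.]
side px [601. 356.] xy mm 1312.7 -777.6 size 333 23 ang 90.0 z 0.0183 rgb [115.  75.  45.]
side px [344. 262.] xy mm 622.9 -163.1 size 152 65 ang 15.7 z 0.0159 rgb [172. 125.  79.]
target [ 0.622 -0.161  0.115] shift x y z [0.1097 0.2689 0.0481] turn 1.184 | yaw now -7.0 tilt 0.5 q6 0.21
```

```bash
python3 -m creep '[{"x":0.005,"y":0.012,"z":0,"turn":0.06},{"x":0.018,"y":0.044,"z":0,"turn":0.2},{"x":0.033,"y":0.08,"z":0,"turn":0.35},{"x":0.048,"y":0.117,"z":0,"turn":0.51},{"x":0.063,"y":0.154,"z":0.005,"turn":0.67},{"x":0.078,"y":0.191,"z":0.012,"turn":0.83},{"x":0.091,"y":0.224,"z":0.022,"turn":0.98},{"x":0.102,"y":0.25,"z":0.034,"turn":1.1},{"x":0.108,"y":0.264,"z":0.044,"turn":1.17},{"x":0.11,"y":0.269,"z":0.048,"turn":1.184},{"x":0.11,"y":0.269,"z":0.048,"turn":1.184}]' 0
python3 - <<'E'
from h import *
p,d=look("side","10");b=blanks("side",p,d)
go((.622,-.161,.0175),-74.7)
E
```

```text
time_s: 31.78
eef_pos: [0.6215, -0.1613, 0.1142]
orientation: [0.794, -0.608, -0.005, 0.001]
contact_force: [0.7, 0.1, -0.2]
grip_width: 0.088
side px [275. 347.] xy mm 291.0 -419.3 size 154 63 ang -59.5 z 0.0159 rgb [166.  68.  48.]
side px [573. 317.] xy mm 1314.1 -626.7 size 241 23 ang -89.4 z 0.0188 rgb [122.  80.  49.]
side px [343. 263.] xy mm 622.9 -163.9 size 152 65 ang 14.0 z 0.0158 rgb [202. 149.  94.]
target [ 0.622 -0.161 -0.018] shift x y z [ 0.001  -0.0012  0.1322] turn -0.003 | yaw now -74.9 tilt 0.57 q6 0.95
```

```bash
python3 -m creep '[{"x":0,"y":0,"z":0.01,"turn":0},{"x":0,"y":0,"z":0.035,"turn":0},{"x":0,"y":-0.001,"z":0.07,"turn":0},{"x":0,"y":-0.001,"z":0.1,"turn":0},{"x":0,"y":-0.001,"z":0.118,"turn":0},{"x":0,"y":-0.001,"z":0.127,"turn":0},{"x":0,"y":-0.001,"z":0.131,"turn":0},{"x":0,"y":-0.001,"z":0.131,"turn":0}]' 0
python3 -m creep '[{"x":0,"y":0,"z":0,"turn":0},{"x":0,"y":0,"z":0,"turn":0},{"x":0,"y":0,"z":0,"turn":0},{"x":0,"y":0,"z":0,"turn":0},{"x":0,"y":0,"z":0,"turn":0}]' 1 25
python3 -m creep '[{"x":0,"y":0,"z":-0.01,"turn":0},{"x":0,"y":0,"z":-0.04,"turn":0},{"x":0,"y":0,"z":-0.08,"turn":0},{"x":0,"y":0,"z":-0.12,"turn":0},{"x":0,"y":0,"z":-0.16,"turn":0},{"x":0,"y":0,"z":-0.185,"turn":0},{"x":0,"y":0,"z":-0.19,"turn":0},{"x":0,"y":0,"z":-0.19,"turn":0}]'
python3 - <<'E'
from h import *
go(ch(-58,-2,207),-7.1)
E
```

```text
time_s: 32.83
eef_pos: [0.6221, -0.1602, -0.0157]
orientation: [0.794, -0.608, -0.004, 0.001]
contact_force: [0.0, -0.4, 0.0]
grip_width: 0.0878
time_s: 33.45
eef_pos: [0.6223, -0.1603, -0.0154]
orientation: [0.794, -0.608, -0.004, 0.001]
contact_force: [0.2, 0.3, 3.7]
grip_width: 0.0597
time_s: 34.45
eef_pos: [0.6233, -0.1608, 0.1742]
orientation: [0.794, -0.608, -0.004, 0.001]
contact_force: [-0.2, -0.2, -1.4]
grip_width: 0.0597
target [0.433 0.139 0.172] shift x y z [-0.3391  0.105   0.0049] turn -1.183 | yaw now -74.9 tilt 0.52 q6 0.95
```

```bash
python3 -m creep '[{"x":-0.01,"y":0.003,"z":0,"turn":-0.04},{"x":-0.038,"y":0.012,"z":0,"turn":-0.15},{"x":-0.072,"y":0.022,"z":0,"turn":-0.27},{"x":-0.108,"y":0.033,"z":0,"turn":-0.39},{"x":-0.144,"y":0.045,"z":0,"turn":-0.51},{"x":-0.18,"y":0.056,"z":0,"turn":-0.63},{"x":-0.216,"y":0.067,"z":0,"turn":-0.75},{"x":-0.252,"y":0.078,"z":0,"turn":-0.87},{"x":-0.288,"y":0.089,"z":0,"turn":-1.0},{"x":-0.318,"y":0.098,"z":0,"turn":-1.11},{"x":-0.335,"y":0.104,"z":0,"turn":-1.17},{"x":-0.3391,"y":0.105,"z":0,"turn":-1.183}]'
python3 -m creep '[{"x":0,"y":0,"z":0,"turn":0},{"x":0,"y":0,"z":0,"turn":0}]'
python3 - <<'E'
from h import *
go(ch(-58,-2,57.8+19.6+12),-7.1)
p,d=look("side","11");p2,d=look("top","11")
c=cv2.resize(p[130:260,230:360],(400,400));c2=cv2.resize(p2[130:270,200:340],(400,400));cv2.imwrite("pics/crop11.png",np.hstack([c,c2])[:,:,::-1])
E
```

```text
time_s: 35.95
eef_pos: [0.4323, 0.1396, 0.1763]
orientation: [0.998, -0.061, -0.005, -0.001]
contact_force: [-0.2, -0.9, -1.0]
grip_width: 0.0598
time_s: 36.2
eef_pos: [0.4328, 0.139, 0.1763]
orientation: [0.998, -0.061, -0.005, -0.001]
contact_force: [-0.1, 0.1, -1.3]
grip_width: 0.0596
target [0.433 0.139 0.054] shift x y z [0.0017 0.     0.1218] turn 0.001 | yaw now -7.0 tilt 0.57 q6 0.28
```

View pics/crop11.png

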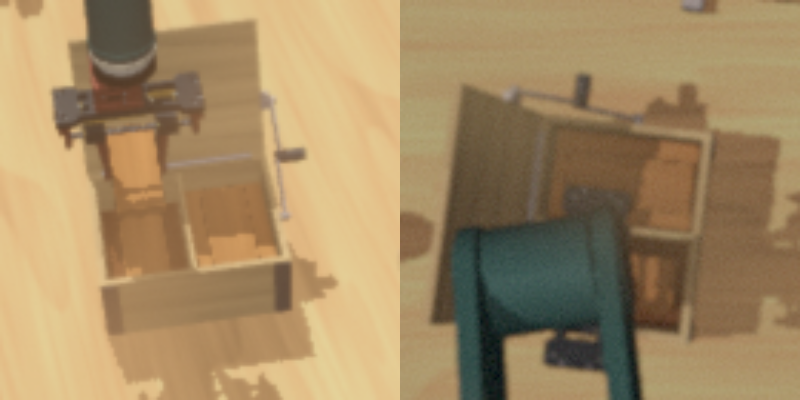

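C is over bay 0, B lies in bay 1 and A lies in bay 0. Lower C onto A, whose top should be near 58 mm.

```bash
python3 -m creep '[{"x":0.001,"y":0,"z":0.015,"turn":0},{"x":0.001,"y":0,"z":0.045,"turn":0},{"x":0.001,"y":0,"z":0.075,"turn":0},{"x":0.001,"y":0,"z":0.1,"turn":0},{"x":0.001,"y":0,"z":0.113,"turn":0},{"x":0.001,"y":0,"z":0.12,"turn":0},{"x":0.001,"y":0,"z":0.122,"turn":0},{"x":0.001,"y":0,"z":0.122,"turn":0}]'
python3 -m creep '[{"x":0,"y":0,"z":0.002,"turn":0},{"x":0,"y":0,"z":0.004,"turn":0},{"x":0,"y":0,"z":0.006,"turn":0},{"x":0,"y":0,"z":0.008,"turn":0},{"x":0,"y":0,"z":0.008,"turn":0}]'
python3 -m creep '[{"x":0,"y":0,"z":0.001,"turn":0},{"x":0,"y":0,"z":0.001,"turn":0}]'
```

```text
time_s: 37.3
eef_pos: [0.4332, 0.1394, 0.0548]
orientation: [0.998, -0.062, -0.004, -0.001]
contact_force: [-0.1, 0.1, -1.2]
grip_width: 0.0599
time_s: 37.92
eef_pos: [0.433, 0.1394, 0.0466]
orientation: [0.998, -0.061, -0.005, -0.001]
contact_force: [-0.2, 0.3, 0.2]
grip_width: 0.06
time_s: 38.17
eef_pos: [0.4329, 0.1394, 0.0455]
orientation: [0.998, -0.061, -0.005, -0.001]
contact_force: [-0.0, -0.5, 0.0]
grip_width: 0.0597
```

```bash
python3 -m creep '[{"x":0,"y":0,"z":0.0005,"turn":0},{"x":0,"y":0,"z":0.001,"turn":0},{"x":0,"y":0,"z":0.001,"turn":0}]' | grep -E "eef|force"
python3 -m creep '[{"x":0,"y":0,"z":0.0005,"turn":0},{"x":0,"y":0,"z":0.0005,"turn":0}]' | grep -E "eef|force"
python3 -m creep '[{"x":0,"y":0,"z":0.0005,"turn":0},{"x":0,"y":0,"z":0.0005,"turn":0}]' | grep -E "eef|force"
```

```text
eef_pos: [0.4329, 0.1394, 0.0445]
contact_force: [0.6, 0.1, -0.1]
eef_pos: [0.4328, 0.1394, 0.0439]
contact_force: [-0.0, 0.2, -0.2]
eef_pos: [0.4328, 0.1394, 0.0434]
contact_force: [0.1, 0.3, -1.7]
```

```bash
python3 -m creep '[{"x":0,"y":0,"z":0.0005,"turn":0},{"x":0,"y":0,"z":0.0005,"turn":0}]' | grep -E "eef|force"
```

```text
eef_pos: [0.4328, 0.1394, 0.0429]
contact_force: [0.0, -0.5, -0.6]
```

```bash
python3 -m creep '[{"x":0,"y":0,"z":0.0005,"turn":0},{"x":0,"y":0,"z":0.0005,"turn":0}]' | grep -E "eef|force"
```

```text
eef_pos: [0.4329, 0.1395, 0.0425]
contact_force: [-0.2, 1.4, 2.4]
```

C touches at underside z ≈ 57.9 mm, matching A's expected top of 57.8. Release, rise, and check the bays.

```bash
python3 -m creep '[{"x":0,"y":0,"z":0,"turn":0},{"x":0,"y":0,"z":0,"turn":0},{"x":0,"y":0,"z":0,"turn":0},{"x":0,"y":0,"z":0,"turn":0}]' 0.22
python3 -m creep '[{"x":0,"y":0,"z":-0.004,"turn":0},{"x":0,"y":0,"z":-0.015,"turn":0},{"x":0,"y":0,"z":-0.03,"turn":0},{"x":0,"y":0,"z":-0.06,"turn":0},{"x":0,"y":0,"z":-0.1,"turn":0},{"x":0,"y":0,"z":-0.14,"turn":0},{"x":0,"y":0,"z":-0.16,"turn":0},{"x":0,"y":0,"z":-0.16,"turn":0}]'
python3 -m creep '[{"x":0,"y":0.015,"z":0,"turn":0},{"x":0.01,"y":0.05,"z":0,"turn":0},{"x":0.03,"y":0.1,"z":0,"turn":0},{"x":0.05,"y":0.15,"z":0,"turn":0},{"x":0.08,"y":0.2,"z":0,"turn":0},{"x":0.1,"y":0.22,"z":0,"turn":0},{"x":0.11,"y":0.23,"z":0,"turn":0},{"x":0.11,"y":0.23,"z":0,"turn":0}]' 1 25
python3 - <<'E'
from h import *
o=[]
for n,(v0,v1,u0,u1) in dict(top=(130,270,200,340),side=(130,260,230,360)).items():
    p,d=look(n,"12");W=cloud(n,d);b=blanks(n,p,d)
    for nm,x,y in(("bay0",-58,0),("bay1",56,-8)):
        L=(W-CH)@CR*1000
        for yy in(-60,-30,0,30,60):
            q=(d>0)&(abs(L[...,0]-x)<22)&(abs(L[...,1]-yy-y)<10); z=L[q][:,2]
            print(n,nm,yy,q.sum(),np.round(np.median(z),1) if q.sum() else '',end=' | ')
        print()
    o.append(cv2.resize(p[v0:v1,u0:u1],(400,400)))
cv2.imwrite("pics/crop12.png",np.hstack(o)[:,:,::-1])
go(ch(153,45,137+9+14+35),-7.1)
E
```

```text
time_s: 40.05
eef_pos: [0.4329, 0.1394, 0.0425]
orientation: [0.998, -0.062, -0.005, -0.001]
contact_force: [0.1, 0.7, 0.4]
grip_width: 0.0684
time_s: 41.05
eef_pos: [0.4357, 0.1392, 0.2046]
orientation: [0.998, -0.061, -0.002, -0.002]
contact_force: [0.1, -0.5, 0.2]
grip_width: 0.0686
time_s: 42.05
eef_pos: [0.516, -0.1029, 0.2024]
orientation: [0.998, -0.062, -0.003, -0.002]
contact_force: [-0.4, -0.3, 0.4]
grip_width: 0.0003
top px [592. 222.] xy mm 435.2 -965.4 size 142 65 ang 84.4 z 0.0247 rgb [127.  90.  59.]
top bay0 -60 79 73.9 | top bay0 -30 76 73.3 | top bay0 0 81 73.5 | top bay0 30 76 73.9 | top bay0 60 76 74.5 | 
top bay1 -60 78 77.3 | top bay1 -30 73 77.3 | top bay1 0 78 77.5 | top bay1 30 76 77.5 | top bay1 60 75 76.8 | 
side px [617. 377.] xy mm 1313.2 -861.4 size 163 22 ang -89.7 z 0.0192 rgb [112.  73.  44.]
side px [271. 347.] xy mm 289.4 -419.1 size 153 60 ang -61.4 z 0.016 rgb [171.  71.  51.]
side bay0 -60 33 74.7 | side bay0 -30 41 74.5 | side bay0 0 35 73.6 | side bay0 30 38 73.9 | side bay0 60 37 74.6 | 
side bay1 -60 16 79.1 | side bay1 -30 7 76.3 | side bay1 0 4 73.5 | side bay1 30 0  | side bay1 60 1 74.9 | 
target [0.649 0.16  0.16 ] shift x y z [ 0.1005 -0.2756  0.0432] turn 0.002 | yaw now -7.0 tilt 0.45 q6 -0.21
```

View pics/crop12.png

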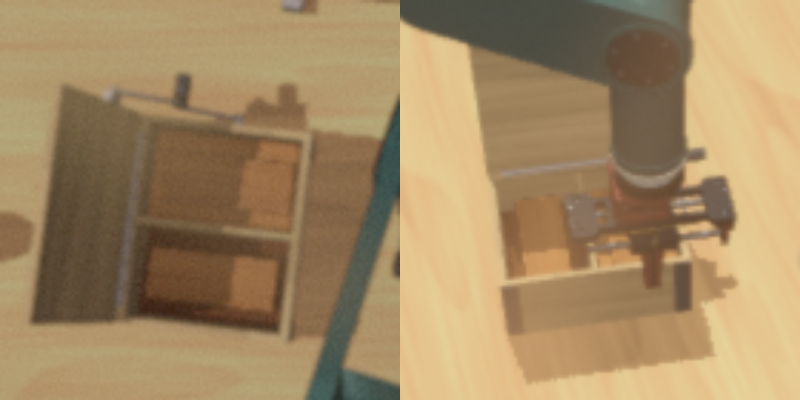

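All three blanks lie flat: tops are about 74 mm in bay 0 and 77.5 mm in bay 1, below the 100 mm rim, and no blank is left on the bench. Now hover over the knee pin with closed fingers.

```bash
python3 -m creep '[{"x":0.004,"y":-0.01,"z":0,"turn":0},{"x":0.014,"y":-0.038,"z":0,"turn":0},{"x":0.03,"y":-0.08,"z":0,"turn":0},{"x":0.046,"y":-0.124,"z":0,"turn":0},{"x":0.062,"y":-0.168,"z":0,"turn":0},{"x":0.078,"y":-0.212,"z":0.01,"turn":0},{"x":0.091,"y":-0.248,"z":0.02,"turn":0},{"x":0.098,"y":-0.269,"z":0.033,"turn":0},{"x":0.1005,"y":-0.2756,"z":0.042,"turn":0},{"x":0.1005,"y":-0.2756,"z":0.043,"turn":0},{"x":0.1005,"y":-0.2756,"z":0.043,"turn":0}]' 1 25
python3 - <<'E'
from h import *
go(ch(153,45,137+9+14+10),-7.1)
o=[]
for n,(v0,v1,u0,u1) in dict(top=(110,250,200,340),side=(120,250,250,380)).items():
    p,d=look(n,"13"); o.append(cv2.resize(p[v0:v1,u0:u1],(400,400)))
cv2.imwrite("pics/crop13.png",np.hstack(o)[:,:,::-1])
E
```

```text
time_s: 43.52
eef_pos: [0.6482, 0.1587, 0.1603]
orientation: [0.998, -0.062, -0.003, -0.002]
contact_force: [1.3, -0.3, 0.4]
grip_width: 0.0004
target [0.649 0.16  0.135] shift x y z [ 0.0004 -0.0011  0.0253] turn 0.0 | yaw now -7.1 tilt 0.45 q6 0.26
```

View pics/crop13.png

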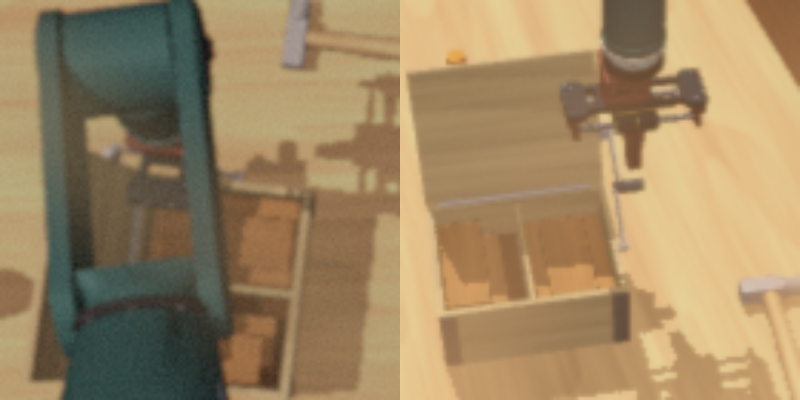

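The fingertip at (632,163) stands just above the pin at (628,185). Lower slowly to touch it.

```bash
python3 -m creep '[{"x":0,"y":0,"z":0.005,"turn":0},{"x":0,"y":0,"z":0.012,"turn":0},{"x":0,"y":0,"z":0.019,"turn":0},{"x":0,"y":0,"z":0.024,"turn":0},{"x":0,"y":0,"z":0.026,"turn":0},{"x":0,"y":0,"z":0.026,"turn":0}]'
python3 -m creep '[{"x":0,"y":0,"z":0.002,"turn":0},{"x":0,"y":0,"z":0.003,"turn":0},{"x":0,"y":0,"z":0.003,"turn":0}]' | grep -E "eef|force"
python3 -m creep '[{"x":0,"y":0,"z":0.001,"turn":0},{"x":0,"y":0,"z":0.002,"turn":0},{"x":0,"y":0,"z":0.002,"turn":0}]' | grep -E "eef|force"
```

```text
time_s: 44.38
eef_pos: [0.6484, 0.159, 0.1346]
orientation: [0.998, -0.062, -0.003, -0.002]
contact_force: [0.2, 0.2, 0.4]
grip_width: 0.0002
eef_pos: [0.6484, 0.159, 0.1316]
contact_force: [-0.4, 0.1, -0.4]
eef_pos: [0.6483, 0.1589, 0.1294]
contact_force: [0.4, -0.9, 0.2]
```

```bash
python3 -m creep '[{"x":0,"y":0,"z":0.001,"turn":0},{"x":0,"y":0,"z":0.0015,"turn":0},{"x":0,"y":0,"z":0.0015,"turn":0}]' | grep -E "eef|force"
```

```text
eef_pos: [0.6482, 0.159, 0.1279]
contact_force: [-0.7, -0.1, -0.2]
```

```bash
python3 -m creep '[{"x":0,"y":0,"z":0.001,"turn":0},{"x":0,"y":0,"z":0.0015,"turn":0},{"x":0,"y":0,"z":0.0015,"turn":0}]' | grep -E "eef|force"
```

```text
eef_pos: [0.6481, 0.159, 0.1263]
contact_force: [0.1, -0.0, 0.6]
```

```bash
python3 -m creep '[{"x":0,"y":-0.0006,"z":0.0008,"turn":0},{"x":0,"y":-0.0011,"z":0.0017,"turn":0},{"x":0,"y":-0.0011,"z":0.0017,"turn":0}]' | grep -E "eef|force"
python3 -m creep '[{"x":0,"y":-0.0006,"z":0.0008,"turn":0},{"x":0,"y":-0.0011,"z":0.0017,"turn":0},{"x":0,"y":-0.0011,"z":0.0017,"turn":0}]' | grep -E "eef|force"
```

```text
eef_pos: [0.6483, 0.16, 0.1246]
contact_force: [-1.3, -0.1, 0.5]
eef_pos: [0.6485, 0.161, 0.123]
contact_force: [0.4, -2.6, 3.0]
```

```bash
python3 -m creep '[{"x":0,"y":-0.0006,"z":0.0008,"turn":0},{"x":0,"y":-0.0011,"z":0.0017,"turn":0},{"x":0,"y":-0.0011,"z":0.0017,"turn":0}]' | grep -E "eef|force"
```

```text
eef_pos: [0.6486, 0.1622, 0.1212]
contact_force: [-0.3, -0.4, 1.7]
```

```bash
python3 -m creep '[{"x":0,"y":-0.0006,"z":0.0008,"turn":0},{"x":0,"y":-0.0011,"z":0.0017,"turn":0},{"x":0,"y":-0.0011,"z":0.0017,"turn":0}]' | grep -E "eef|force"
```

```text
eef_pos: [0.6488, 0.1635, 0.1193]
contact_force: [0.5, -0.4, -0.1]
```

```bash
python3 -m creep '[{"x":0,"y":-0.0011,"z":0.0017,"turn":0},{"x":0,"y":-0.0022,"z":0.0034,"turn":0},{"x":0,"y":-0.0033,"z":0.005,"turn":0},{"x":0,"y":-0.0033,"z":0.005,"turn":0}]' | grep -E "eef|force"
python3 -m creep '[{"x":0,"y":-0.0011,"z":0.0017,"turn":0},{"x":0,"y":-0.0022,"z":0.0034,"turn":0},{"x":0,"y":-0.0033,"z":0.005,"turn":0},{"x":0,"y":-0.0033,"z":0.005,"turn":0}]' | grep -E "eef|force"
python3 - <<'E'
from h import *
for n,(v0,v1,u0,u1) in dict(side=(120,250,250,380)).items():
    p,d=look(n,"14"); cv2.imwrite("pics/crop14.png",cv2.resize(p[v0:v1,u0:u1],(600,600))[:,:,::-1])
E
```

```text
eef_pos: [0.6493, 0.1666, 0.1145]
contact_force: [-1.1, -2.8, 4.2]
eef_pos: [0.6499, 0.1693, 0.1099]
contact_force: [-1.2, -4.2, 6.2]
```

View pics/crop14.png

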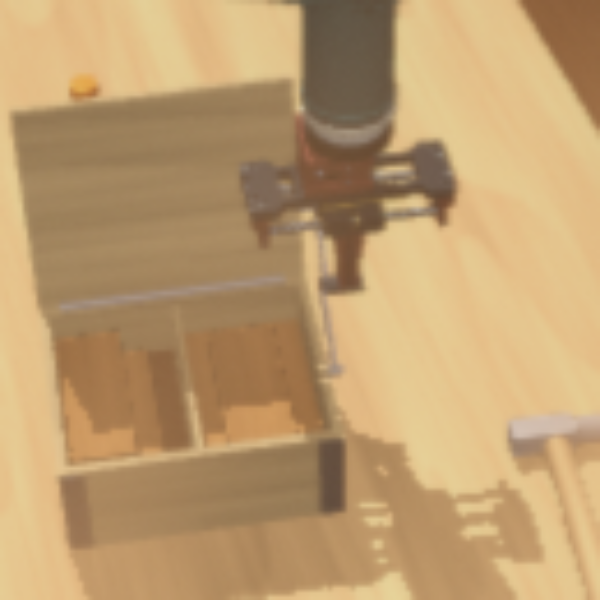

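The tip is on the pin at (345,288), the reaction runs along the pressing direction at about 7.5 N, and the pin has been pressed about 16 mm. Press on to about 27 mm.

```bash
python3 -m creep '[{"x":0,"y":-0.0011,"z":0.0017,"turn":0},{"x":0,"y":-0.0022,"z":0.0034,"turn":0},{"x":0,"y":-0.0033,"z":0.005,"turn":0},{"x":0,"y":-0.0033,"z":0.005,"turn":0}]' | grep -E "eef|force"
python3 -m creep '[{"x":0,"y":-0.0011,"z":0.0017,"turn":0},{"x":0,"y":-0.0022,"z":0.0034,"turn":0},{"x":0,"y":-0.0033,"z":0.005,"turn":0},{"x":0,"y":-0.0033,"z":0.005,"turn":0}]' | grep -E "eef|force"
python3 - <<'E'
from h import *
p,d=look("side","15");W=cloud("side",d);L=(W-CH)@CR*1000
# lid inner face angle: fit
q=(d>0)&(L[...,0]>-110)&(L[...,0]<40)&(L[...,2]>130)&(L[...,2]<290)&(L[...,1]>60)&(L[...,1]<170)
a=np.polyfit(L[q][:,2],L[q][:,1],1);print("lid lean deg",np.degrees(np.arctan(a[0])).round(2),a.round(3),q.sum())
p,d=np.load("side12.npz").values();W=cloud("side",d);L=(W-CH)@CR*1000
q=(d>0)&(L[...,0]>-110)&(L[...,0]<0)&(L[...,2]>130)&(L[...,2]<290)&(L[...,1]>60)&(L[...,1]<170)
a=np.polyfit(L[q][:,2],L[q][:,1],1);print("before: lid lean deg",np.degrees(np.arctan(a[0])).round(2),a.round(3),q.sum())
E
```

```text
eef_pos: [0.6506, 0.1714, 0.106]
contact_force: [-2.0, -6.4, 9.5]
eef_pos: [0.6512, 0.173, 0.1025]
contact_force: [-2.7, -8.3, 12.9]
lid lean deg 8.53 [ 0.15  83.665] 1253
before: lid lean deg 14.86 [ 0.265 72.191] 802
```

The lid lean dropped from 14.9° to 8.5°, so the stay is broken and folded. Retract upward.

```bash
python3 -m creep '[{"x":0,"y":0.003,"z":-0.005,"turn":0},{"x":0,"y":0.01,"z":-0.02,"turn":0},{"x":0,"y":0.015,"z":-0.05,"turn":0},{"x":0,"y":0.015,"z":-0.09,"turn":0},{"x":0,"y":0.015,"z":-0.13,"turn":0},{"x":0,"y":0.015,"z":-0.17,"turn":0},{"x":0,"y":0.015,"z":-0.2,"turn":0},{"x":0,"y":0.015,"z":-0.215,"turn":0},{"x":0,"y":0.015,"z":-0.22,"turn":0},{"x":0,"y":0.015,"z":-0.22,"turn":0}]'
cat >> h.py <<'E'
def lid(tag,xr=(-110,110)):
    for n in("side","top"):
        p,d=look(n,tag);L=(cloud(n,d)-CH)@CR*1000
        q=(d>0)&(L[...,0]>xr[0])&(L[...,0]<xr[1])&(L[...,2]>125)&(L[...,2]<310)&(L[...,1]>-110)&(L[...,1]<180)
        P=L[q][:,1:]
        if len(P)<30: print(n,"few",len(P));continue
        for k in range(3):
            c=np.median(P,0);v=np.linalg.svd(P-c,full_matrices=False)[2][0];v*=np.sign(v[1]);r=abs((P-c)@[-v[1],v[0]]);P=P[r<max(4,2*np.median(r))]
        print(n,"lid lean back deg",np.degrees(np.arctan2(v[0],v[1])).round(2),"top z",np.percentile(P[:,1],98).round(),"n",len(P))
E
python3 - <<'E'
from h import *
lid("16",(-110,30))
go(ch(0,185,345),-7.1)
go(ch(0,185,280),-7.1)
p,d=np.load("top16.npz").values();L=(cloud("top",d)-CH)@CR*1000
q=(d>0)&(abs(L[...,0]+0)<250)&(L[...,1]>110)&(L[...,1]<350)&(L[...,2]>40)&(L[...,2]<330)
print("tall things behind",q.sum(),np.percentile(L[q],[2,50,98],axis=0).round())
E
```

```text
time_s: 50.72
eef_pos: [0.6498, 0.1583, 0.3216]
orientation: [0.998, -0.062, -0.003, 0.001]
contact_force: [0.2, 0.4, 0.3]
grip_width: 0.0008
side lid lean back deg 8.41 top z 297.0 n 875
top lid lean back deg 8.41 top z 297.0 n 369
target [0.514 0.318 0.31 ] shift x y z [-0.154  -0.1415  0.0116] turn 0.001 | yaw now -7.1 tilt 0.38 q6 0.26
target [0.514 0.318 0.245] shift x y z [-0.1536 -0.1417  0.0766] turn 0.001 | yaw now -7.1 tilt 0.38 q6 0.26
tall things behind 1053 [[-77. 111.  56.]
 [ 10. 125. 229.]
 [115. 344. 298.]]
```

```bash
python3 -m creep '[{"x":-0.01,"y":-0.008,"z":0,"turn":0},{"x":-0.03,"y":-0.025,"z":0,"turn":0},{"x":-0.06,"y":-0.05,"z":0,"turn":0},{"x":-0.09,"y":-0.075,"z":0,"turn":0},{"x":-0.12,"y":-0.1,"z":0,"turn":0},{"x":-0.145,"y":-0.118,"z":0,"turn":0},{"x":-0.154,"y":-0.1255,"z":0.005,"turn":0},{"x":-0.154,"y":-0.1255,"z":0.01,"turn":0},{"x":-0.154,"y":-0.1255,"z":0.01,"turn":0}]'
python3 -m creep '[{"x":0,"y":0,"z":0.01,"turn":0},{"x":0,"y":0,"z":0.03,"turn":0},{"x":0,"y":0,"z":0.05,"turn":0},{"x":0,"y":0,"z":0.06,"turn":0},{"x":0,"y":0,"z":0.063,"turn":0},{"x":0,"y":0,"z":0.063,"turn":0}]'
python3 - <<'E'
from h import *
e=np.array(arm.get_state()["eef_pos"])+[0,0,.035];print("TCP true in chest",((e-CH)@CR*1000).round(1))
E
```

```text
time_s: 51.95
eef_pos: [0.5122, 0.301, 0.3108]
orientation: [0.998, -0.062, -0.004, 0.001]
contact_force: [0.3, 0.2, -0.6]
grip_width: 0.0003
time_s: 52.7
eef_pos: [0.5121, 0.3008, 0.248]
orientation: [0.998, -0.062, -0.003, 0.001]
contact_force: [-0.5, -0.4, 0.1]
grip_width: 0.0002
TCP true in chest [2.000e-01 1.681e+02 2.830e+02]
```

Behind the lid, push towards -y slowly.

```bash
python3 -m creep '[{"x":0,"y":0.005,"z":0,"turn":0},{"x":0,"y":0.01,"z":0,"turn":0},{"x":0,"y":0.014,"z":0,"turn":0},{"x":0,"y":0.017,"z":0,"turn":0},{"x":0,"y":0.02,"z":0,"turn":0},{"x":0,"y":0.023,"z":0,"turn":0},{"x":0,"y":0.026,"z":0,"turn":0},{"x":0,"y":0.029,"z":0,"turn":0},{"x":0,"y":0.032,"z":0,"turn":0}]'|grep -E "eef|force"
python3 -m creep '[{"x":0,"y":0.003,"z":0,"turn":0},{"x":0,"y":0.006,"z":0,"turn":0},{"x":0,"y":0.009,"z":0,"turn":0},{"x":0,"y":0.012,"z":0,"turn":0},{"x":0,"y":0.015,"z":0,"turn":0},{"x":0,"y":0.018,"z":0,"turn":0}]'|grep -E "eef|force"
python3 - <<'E'
from h import *
e=np.array(arm.get_state()["eef_pos"])+[0,0,.035];print("TCP true in chest",((e-CH)@CR*1000).round(1))
lid("17",(-110,-40))
E
```

```text
eef_pos: [0.5087, 0.271, 0.2492]
contact_force: [-0.6, 6.1, 4.2]
eef_pos: [0.5071, 0.2547, 0.2501]
contact_force: [-0.3, 5.1, 4.0]
TCP true in chest [  0.9 121.8 285.1]
side lid lean back deg 0.76 top z 299.0 n 453
top lid lean back deg 0.72 top z 269.0 n 131
```

```bash
python3 -m creep '[{"x":0,"y":0.0055,"z":0,"turn":0},{"x":0,"y":0.011,"z":0,"turn":0},{"x":0,"y":0.0165,"z":0,"turn":0},{"x":0,"y":0.022,"z":0,"turn":0},{"x":0,"y":0.0275,"z":0.0005,"turn":0},{"x":0,"y":0.0326,"z":0.001,"turn":0},{"x":0,"y":0.0375,"z":0.002,"turn":0},{"x":0,"y":0.0425,"z":0.003,"turn":0},{"x":0,"y":0.0475,"z":0.004,"turn":0},{"x":0,"y":0.0525,"z":0.005,"turn":0},{"x":0,"y":0.057,"z":0.006,"turn":0},{"x":0,"y":0.0618,"z":0.007,"turn":0}]'|grep -E "eef|force"
cat >> h.py <<'E'
def arc(phis,r=171):
    e=np.array(arm.get_state()["eef_pos"])+[0,0,.035];c=(e-CH)@CR*1000;print("TCP chest",c.round(1))
    for f in phis:
        s,k=np.sin(np.radians(f)),np.cos(np.radians(f)); print(f,"y %.4f z %.4f"%((c[1]-(99-r*s+9*k+11))/1e3,(c[2]-(114+r*k+9*s))/1e3))
E
python3 - <<'E'
from h import *
arc(range(20,46,5)); lid("18",(-110,-40))
E
```

```text
eef_pos: [0.4996, 0.1927, 0.2425]
contact_force: [0.8, 4.2, 1.8]
TCP chest [  1.1  59.3 277.5]
20 y -0.0007 z -0.0002
25 y 0.0134 z 0.0048
30 y 0.0270 z 0.0110
35 y 0.0400 z 0.0183
40 y 0.0523 z 0.0268
45 y 0.0638 z 0.0363
side lid lean back deg -20.03 top z 289.0 n 347
top lid lean back deg -20.34 top z 241.0 n 43
```

The lid follows exactly, 20° past upright with about 4.5 N. Continue.

```bash
python3 -m creep '[{"x":0,"y":0.0045,"z":0.0016,"turn":0},{"x":0,"y":0.009,"z":0.0032,"turn":0},{"x":0,"y":0.0134,"z":0.0048,"turn":0},{"x":0,"y":0.018,"z":0.0068,"turn":0},{"x":0,"y":0.0225,"z":0.0089,"turn":0},{"x":0,"y":0.027,"z":0.011,"turn":0},{"x":0,"y":0.0315,"z":0.0134,"turn":0},{"x":0,"y":0.036,"z":0.0159,"turn":0},{"x":0,"y":0.04,"z":0.0183,"turn":0},{"x":0,"y":0.0441,"z":0.0211,"turn":0},{"x":0,"y":0.0482,"z":0.0239,"turn":0},{"x":0,"y":0.0523,"z":0.0268,"turn":0}]'|grep -E "eef|force"
python3 - <<'E'
from h import *
arc(range(40,66,5)); lid("19",(-110,-40))
E
```

```text
eef_pos: [0.4929, 0.1401, 0.2153]
contact_force: [1.5, 3.0, 3.9]
TCP chest [  1.    6.2 250.3]
40 y -0.0008 z -0.0005
45 y 0.0108 z 0.0090
50 y 0.0214 z 0.0195
55 y 0.0311 z 0.0308
60 y 0.0398 z 0.0430
65 y 0.0474 z 0.0559
side lid lean back deg -39.51 top z 261.0 n 102
top lid lean back deg -40.46 top z 244.0 n 280
```

```bash
python3 -m creep '[{"x":0,"y":0.0036,"z":0.003,"turn":0},{"x":0,"y":0.0072,"z":0.006,"turn":0},{"x":0,"y":0.0108,"z":0.009,"turn":0},{"x":0,"y":0.0143,"z":0.0125,"turn":0},{"x":0,"y":0.0179,"z":0.016,"turn":0},{"x":0,"y":0.0214,"z":0.0195,"turn":0},{"x":0,"y":0.0246,"z":0.0233,"turn":0},{"x":0,"y":0.0279,"z":0.027,"turn":0},{"x":0,"y":0.0311,"z":0.0308,"turn":0},{"x":0,"y":0.034,"z":0.0349,"turn":0},{"x":0,"y":0.0369,"z":0.0389,"turn":0},{"x":0,"y":0.0398,"z":0.043,"turn":0}]'|grep -E "eef|force"
python3 - <<'E'
from h import *
arc(range(60,91,5))
E
```

```text
eef_pos: [0.4876, 0.1002, 0.1716]
contact_force: [1.6, -0.0, 3.6]
TCP chest [  0.6 -34.  206.6]
60 y -0.0004 z -0.0007
65 y 0.0072 z 0.0122
70 y 0.0136 z 0.0257
75 y 0.0189 z 0.0397
80 y 0.0228 z 0.0541
85 y 0.0256 z 0.0687
90 y 0.0270 z 0.0836
```

```bash
python3 -m creep '[{"x":0,"y":0.0024,"z":0.004,"turn":0},{"x":0,"y":0.0048,"z":0.008,"turn":0},{"x":0,"y":0.0072,"z":0.0122,"turn":0},{"x":0,"y":0.0093,"z":0.0167,"turn":0},{"x":0,"y":0.0115,"z":0.0212,"turn":0},{"x":0,"y":0.0136,"z":0.0257,"turn":0},{"x":0,"y":0.0154,"z":0.0304,"turn":0},{"x":0,"y":0.0172,"z":0.035,"turn":0},{"x":0,"y":0.0189,"z":0.0397,"turn":0},{"x":0,"y":0.0202,"z":0.0445,"turn":0},{"x":0,"y":0.0215,"z":0.0493,"turn":0},{"x":0,"y":0.0228,"z":0.0541,"turn":0}]'|grep -E "eef|force"
python3 -m creep '[{"x":0,"y":0.0007,"z":0.003,"turn":0},{"x":0,"y":0.0014,"z":0.006,"turn":0},{"x":0,"y":0.002,"z":0.009,"turn":0},{"x":0,"y":0.0025,"z":0.012,"turn":0},{"x":0,"y":0.003,"z":0.015,"turn":0},{"x":0,"y":0.003,"z":0.018,"turn":0},{"x":0,"y":0.003,"z":0.021,"turn":0}]'|grep -E "eef|force"
python3 - <<'E'
from h import *
arc([85,90])
E
```

```text
eef_pos: [0.4845, 0.0776, 0.1171]
contact_force: [1.7, -0.4, 3.0]
eef_pos: [0.4838, 0.0745, 0.0958]
contact_force: [0.7, -1.3, 1.7]
TCP chest [  0.  -60.  130.8]
85 y -0.0004 z -0.0070
90 y 0.0010 z 0.0078
```

```bash
python3 -m creep '[{"x":0,"y":0,"z":0.0015,"turn":0},{"x":0,"y":0,"z":0.003,"turn":0},{"x":0,"y":0,"z":0.0045,"turn":0},{"x":0,"y":0,"z":0.005,"turn":0},{"x":0,"y":0,"z":0.005,"turn":0}]'|grep -E "eef|force"
python3 -m creep '[{"x":0,"y":0,"z":0.0008,"turn":0},{"x":0,"y":0,"z":0.0015,"turn":0},{"x":0,"y":0,"z":0.0015,"turn":0}]'|grep -E "eef|force"
```

```text
eef_pos: [0.4834, 0.0746, 0.0907]
contact_force: [0.4, -0.9, 1.0]
eef_pos: [0.4833, 0.0746, 0.0891]
contact_force: [0.8, -1.3, 1.9]
```

```bash
python3 -m creep '[{"x":0,"y":0,"z":0.0005,"turn":0},{"x":0,"y":0,"z":0.001,"turn":0},{"x":0,"y":0,"z":0.001,"turn":0}]'|grep -E "eef|force"
```

```text
eef_pos: [0.4833, 0.0747, 0.0881]
contact_force: [-0.0, -1.9, 1.3]
```

```bash
python3 -m creep '[{"x":0,"y":0,"z":0.0005,"turn":0},{"x":0,"y":0,"z":0.0008,"turn":0},{"x":0,"y":0,"z":0.0008,"turn":0}]'|grep -E "eef|force"
```

```text
eef_pos: [0.4834, 0.0747, 0.0879]
contact_force: [-1.4, -0.8, 9.1]
```

The end stop is felt with the tip at z = 108.9 mm (expected 109). Press slightly, retreat, and check.

```bash
python3 -m creep '[{"x":0,"y":0,"z":0.0006,"turn":0},{"x":0,"y":0,"z":0.0006,"turn":0}]'|grep -E "eef|force"
python3 -m creep '[{"x":0,"y":0,"z":-0.004,"turn":0},{"x":0,"y":0,"z":-0.02,"turn":0},{"x":0,"y":0,"z":-0.05,"turn":0},{"x":0,"y":0.02,"z":-0.09,"turn":0},{"x":0,"y":0.05,"z":-0.12,"turn":0},{"x":0,"y":0.09,"z":-0.14,"turn":0},{"x":0,"y":0.13,"z":-0.14,"turn":0},{"x":0,"y":0.17,"z":-0.14,"turn":0},{"x":0,"y":0.2,"z":-0.14,"turn":0},{"x":0,"y":0.21,"z":-0.14,"turn":0},{"x":0,"y":0.21,"z":-0.14,"turn":0}]'
python3 - <<'E'
from h import *
o=[]
for n,(v0,v1,u0,u1) in dict(top=(90,290,160,360),side=(90,290,210,410)).items():
    p,d=look(n,"20");L=(cloud(n,d)-CH)@CR*1000
    q=(d>0)&(abs(L[...,0])<105)&(L[...,1]>-85)&(L[...,1]<85)&(L[...,2]<140)
    P=L[q];A=np.linalg.lstsq(np.c_[P[:,:2],np.ones(len(P))],P[:,2],rcond=None)[0];print(n,"lid plane slopes deg",np.degrees(A[:2]).round(2),"z centre",A[2].round(1),len(P))
    o.append(cv2.resize(p[v0:v1,u0:u1],(400,400)))
cv2.imwrite("pics/fin.png",np.hstack(o)[:,:,::-1]); print(arm.get_state()["time_s"])
E
```

```text
eef_pos: [0.4833, 0.0747, 0.0879]
contact_force: [-1.5, -1.3, 8.6]
time_s: 65.12
eef_pos: [0.4578, -0.1338, 0.2272]
orientation: [0.998, -0.063, -0.003, -0.002]
contact_force: [0.6, 0.3, 0.6]
grip_width: 0.0003
top lid plane slopes deg [ 0.09 -0.03] z centre 109.3 3319
side lid plane slopes deg [0.16 0.08] z centre 109.8 513
65.225
```

View pics/fin.png

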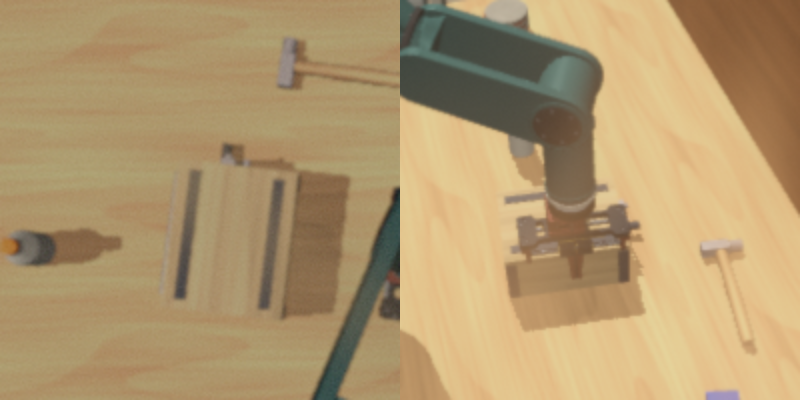

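The lid is flat shut: its top is at 109 mm with under 0.2° of slope, and the stay is folded beside it at (230,155). The hammer and bottle stand untouched and the robot is clear, so I'll hand it in.

```bash
python3 -c "
from plant import order;print(order.finish_job())"
```

```text
the job is handed in; nothing more can be done
None
```

The three blanks on the bench are in the chest and the lid is shut; I handed the job in at about 65 s of the allowed 208 s. No fourth blank showed up in any view.

- **Blanks:** two lie in bay 0 and one in bay 1, each lowered until contact was felt (about 4–8 N) and then released. Depth readings put their tops at about 74 mm and 77.5 mm, flat and below the 100 mm rim.
- **Stay:** I pressed the knee pin about 24 mm with the lid still up, and it folded. Most of the press took up to about 11 N, but the last few millimetres reached about 15 N, above the 5–10 N given.
- **Lid:** the lid took about 2–7 N to lower, and I felt it reach the end stop at about 9 N. The last check had its top at 109 mm, level to within 0.2°.

**Disagreement and failed steps:**
- **Height reading:** the reported tool height turned out 35 mm too low. The first grasp closed on nothing above the blank, which did not move. I measured the offset by touching the bench (about 14 N) and corrected for it after that.
- **Refused command:** the first move command was refused for missing numbers, with no motion.

The hammer and bottle look untouched in the last picture. I did not check the tin, or the red and blue look-alikes, in the last pictures; the arm never went close to them.

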